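# Lift the check weight off the balance pan through the round port of the draft shield

## Task

The balance has just been checked: swing the smoked cover on the draft shield's roof round to the back until the port is completely clear and leave it open, take the red-handled lifting hook out of its tube holder, reach down through the port with it and lift the large check weight off the pan by its brass bail. Without touching the weight with the gripper, knocking it or the hook hard against the shield or tipping it over, set it down gently, upright, centred in the large yellow ring on the weight tray and unhook it. Put the hook back upright in its holder, handle up and collar flat on the rim; leave the small weights, the parts box and the screwdriver where they are.

Things in the scene. Friction and masses are not known exactly. Their poses are not given: they have to be found in the camera images.
- port (a point): Centre of the round port, 90 mm across, at the upper face of the draft shield's white roof: 150 mm above the bench, roof 5 mm thick, 176 x 176 mm. The port is the only way in. Axes are those of the balance: x from its control panel (robot's side) to its back, y left, z up. The pan, a round pedestal 76 mm across, its top 60 mm above the bench, is on the port's axis.
- shield: Draft shield of the balance: clear walls, corner posts and the white roof with the port. Origin on the bench on the port's axis, axes as port. The white balance under it is fixed: 190 mm wide, from 131 mm before the port's axis to 175 mm behind it, with a rear housing 72 mm high.
- cover (a joint): Angle of the cover, a smoked 100 mm disc 4 mm thick on the roof: 0 = over the port; grows as it swings counter-clockwise seen from above, towards the back of the balance, about an upright pivot in the far left corner of the roof, up to a stop at 1.75 rad. Port completely clear from 1.3 rad on. Starts up to 0.25 rad open, stays where left; about 1 N at the knob moves it.
- cover_knob (a point): Middle of the red upright knob at the centre of the cover disc, 169 mm above the bench; the knob is 16 mm in diameter (19 mm near its top) and reaches from 155 to 182 mm above the bench. It can be pushed from the side; it travels on an arc of radius 88 mm about cover_pivot.
- cover_pivot (a point): Point on the cover's upright pivot axis, 169 mm above the bench; at 62, 62 mm in x and y from the port's axis, in the balance's axes.
- weight: 500 g check weight: steel cylinder 48 mm in diameter, 32 mm high, with a fixed brass bail on top. Origin: centre of its underside, z up. The bail is an arch of 4 mm wire in the weight's y-z plane (a hook goes through along the weight's x, from either side): opening 33 mm wide, 30 mm high in the middle (32 to 62 mm above the underside); total height 66 mm. Starts on the pan within 6 mm of the port's axis.
- bail_top (a point): Underside of the crown of the weight's bail, 62 mm above the weight's underside: where a hook lifts.
- hook: Lifting hook, 130 g. Origin: centre of the underside of its black collar (62 mm across, 6 mm thick), z up. Red handle above, 26 mm (x) by 16 mm (y), from 6 to 71 mm. Below, a J-hook of 5 mm wire: shank at x = -9.5 mm, lowest point 84.5 mm under the origin, tip at x = +9.5 mm, its top 68.5 mm under the origin; it opens up, mouth 14 mm. Enters a bail moving towards its +x. Starts in its holder.
- hook_grip (a point): Middle of the hook's red handle, 40 mm above the collar's underside; grip it across the 16 mm (along the hook's y). A white dot, 10 mm across, on top of the collar marks the hook's +x side, to which the tip of the J-hook lies.
- hook_seat (a point): Bottom of the hook's bend (upper face of the wire), straight below the handle's axis, 79.5 mm under the collar's underside: where the bail sits.
- holder_rim (a point): Centre of the upper rim of the hook's holder, a fixed upright aluminium tube, 52 mm outside, 42 mm inside, rim 100 mm above the bench, 94 mm deep. When put away, the hook's origin (collar underside) lies at this point, its J-hook inside the tube; any turn about the upright axis will do.
- spot (a point): Centre of the large yellow ring (60 mm across, flat) on the floor of the weight tray, 4 mm above the bench, where the 500 g weight belongs; it lies 60 mm from the tray's centre, along the tray's -y. Axes are those of the tray.
- tray: The fixed weight tray, 140 (x) x 200 (y) mm, blue felt floor at 4 mm, black lip 12 mm high. Origin at the centre of its underside. Flat yellow rings: large (spot), and two smaller ones at y = +18 and +70 mm with the small weights.
- weight200: Bystander: 200 g weight of the same shape, 36 mm in diameter, 50 mm high with its bail, standing on the tray. Origin at the centre of its underside.
- weight100: Bystander: 100 g weight of the same shape, 29 mm in diameter, 41 mm high with its bail, standing on the tray. Origin at the centre of its underside.
- partsbox: Bystander: clear box of screws, 110 x 80 x 45 mm, on the bench between and behind the other things. Origin at the centre of its underside.
- screwdriver: Bystander: red-handled screwdriver lying on the bench behind the tray. Origin at its middle.
There are look-alikes about, which are no part of the job. What is shaped like the hook but blue or purple is not meant.

How it is judged:
By the outcome, as a careful person would: the job done as asked, in the order asked, and still so for the second after the job is handed in, with the robot touching nothing.
It also fails if it takes over 72 s, if anything falls off the work surface, if the arm or the gripper's body presses on something with over 40 N, if the wrist force passes 120 N, or if a joint passes its speed limit or range.

## Robot

A 6-joint arm with a two-finger parallel gripper is mounted at the origin on the work surface. World frame = base frame: x ahead of the robot, y to its left, z up, the work surface at z = 0. Lengths are in mm, angles in rad, forces in N, time in s.
With the tool pointing down it reaches from about 325 to 900 mm from the base axis. Payload 6.1 kg.
Tool frame: the origin (TCP) lies midway between the tips of the shut fingers; the grasp point (between the pads) lies 19 mm behind it; z points along the fingers, y is the line along which they close (so a half turn about z gives the same grasp; the last joint's range is limited). The gripper opens to 85 mm and grips with 20 to 120 N. Pads are 22 mm wide; open, the fingers measure 114 mm over their backs; the gripper's body (76 mm by 85 mm) begins 54 mm behind the grasp point. The pads swing forward as they close: fully open they stand 13 mm farther back than shut.
Start: joints at [1.199, 0.22, 1.526, -0, 1.395, -0.126], TCP at [152.081, 606.207, 231.3] pointing down, gripper open.
Joint ranges: [-2.98, 2.98], [-0.91, 2.08], [0.09, 2.57], [-1.24, 4.39], [0.2, 2.65], [-2.68, 2.68]. Speed limits (rad/s): [2.57, 2.57, 3.01, 3.14, 3.14, 3.14].

## Interface

Orientations are given as a unit quaternion [x, y, z, w].
In Python, from station import bot gives the robot as it stands.
- The arm moves only by the tool move_arm, never from a script. Its argument "moves" is a list of rows, each an object of numbers: "dx", "dy", "dz": the shift along the tool's x, y, z in cm; "wx", "wy", "wz": the turn, a rotation vector about the tool's x, y, z in rad; "hand": the gripper command: -1 is fully open, 1 is shut, values between are in proportion. A call has 1 to 20 rows; each row shifts and turns the commanded pose from where the row before left it, along the tool's axes as they then stand; what a row does not reach is not made up. A row lasts 1/12 s, in which the tool goes at most 41.7 mm and 7.16 degrees, less where a joint would pass 70% of its speed; a pose out of reach is approached as far as the arm can. A call with a gripper value outside its range is refused whole. The fingers move at their own pace and stop on an object; "grip_force" is the grip in N (left out, the last holds). Time passes only in rows, so rows that do not move let the fingers close. It gives the time, the measured TCP pose, the force, the opening and the grip force at its end, in the units of the state.
- bot.read_state(): the state, without advancing time (a new reading comes with each control period).
- bot.snapshot(name): name is "side" or "top"; returns (picture, depth): 400x640x3 uint8, blue, green, red; 400x640 float32, mm along the optical axis (not along the pixel's ray), 0 where there is no reading.
- bot.camera_model(name): a dict with "fx", "fy", "cx", "cy" (pixels), "R" (3x3) and "t" (3): a world point X has camera coordinates R X + t. Camera axes: x right, y down, z forward; pixel columns grow to the right and rows downward; lengths in mm; the calibration is good to about 2 mm. A picture is of the moment at which its call begins. camera_model takes no time and is no camera call.
- bot.close_job(): hands the job in; it is judged then, once.
The state is a dict: "t": time; "q": joint angles; "qd": joint speeds; "effort": joint torques, N m; "tcp_pos": TCP position; "ee_rot": TCP orientation; "wrist_force": force on the tool from outside, world axes, zero at the start; "ft_torque": the same for the moment, N m; "opening": opening from 0.0 (shut) to 1.0 (fully open); "gripper_force": force on a finger pad.
Only numpy, scipy, OpenCV 4.12 (cv2) and the standard library are available. Lean on these libraries where they do the work, as an engineer would, in place of code of your own. Each camera call takes 0.05 s, during which the arm holds its last target. There are 200 camera calls.

## Working session

There is one attempt and no reset: what is moved stays moved. The work goes in short steps, Python scripts to look and compute and a tool call to move; the robot and the scene stay as the last step left them, time stands still between calls to the robot, and variables do not carry over. Pictures are saved under pics/ and viewed, at most 11 in all, crops included, and the job is handed in when it is done.

Besides the shell and the picture viewer there is one more tool, called after "Emit:" as name(argument=value, ...) on one line, values as JSON. move_arm: Moves the arm, as the interface text tells. Its arguments: {"type":"object","properties":{"moves":{"type":"array","items":{"type":"object","properties":{"dx":{"type":"number"},"dy":{"type":"number"},"dz":{"type":"number"},"wx":{"type":"number"},"wy":{"type":"number"},"wz":{"type":"number"},"hand":{"type":"number"}}}},"grip_force":{"type":"number"}},"required":["moves"]}

```bash
ls; mkdir -p pics; python3 - <<'E'
from station import bot
import cv2,numpy as np
for n in("side","top"):
    p,d=bot.snapshot(n); cv2.imwrite(f"pics/{n}0.png",p); np.save(f"{n}0.npy",d)
    m=bot.camera_model(n); R=np.array(m["R"]);print(n,m, -R.T@np.array(m["t"]))
s=bot.read_state();print(s)
E
```

```text
pics
side {'fx': 373.12924946049606, 'fy': 373.12924946049606, 'cx': 324.5325380427091, 'cy': 192.57517928817757, 'R': array([[ 0.98738857, -0.15690813,  0.02106283],
       [-0.07025349, -0.55349111, -0.82988676],
       [ 0.14187407,  0.81794097, -0.55753414]]), 't': array([-583.94164129,  169.92401084,  744.18103131])} [ 482.93506798 -606.26991737  568.22348126]
top {'fx': 430.99602137315406, 'fy': 430.99602137315406, 'cx': 315.84553912052644, 'cy': 203.04827081701615, 'R': array([[-0.02424147, -0.9995355 ,  0.01846969],
       [-0.99154414,  0.02168345, -0.12794545],
       [ 0.12748553, -0.0214151 , -0.99160921]]), 't': array([   9.93433762,  617.49625825, 1151.0370206 ])} [ 465.7750589    21.18984725 1220.20126524]
{'t': 0.1, 'q': array([ 1.19892740e+00,  2.21146691e-01,  1.52751160e+00, -2.63786353e-05,
        1.39470794e+00, -1.26119469e-01]), 'qd': array([-0.00074239, -0.00108802, -0.00165677, -0.0006576 , -0.00250659,
       -0.00208766]), 'effort': array([ 5.84269183e-04, -4.98240101e+01, -3.90544188e+01, -3.21135403e-04,
        5.69463708e-03, -3.37567414e-06]), 'tcp_pos': array([151.87307693, 605.6955291 , 230.30111067]), 'ee_rot': array([ 1.22563412e-01,  9.92460288e-01, -8.62643200e-04, -2.05948545e-04]), 'wrist_force': array([ 0.08841413, -0.84127179, -0.44971872]), 'ft_torque': array([-0.01342724, -0.02650753, -0.00160811]), 'gripper_force': 0.0, 'opening': 0.9955179733277636}
```

View pics/top0.png

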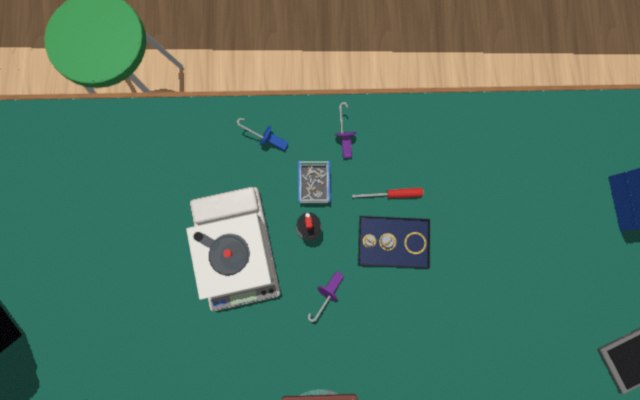

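View pics/side0.png

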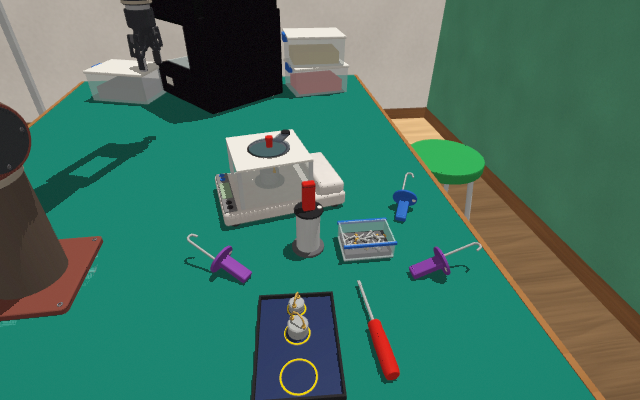

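The top view shows the roof with its cover and red knob at (227,254), and the red hook in its holder at (309,222). The yellow large ring is at (415,243), and the side view shows it at (299,377).
Things that could be taken for the hook, by top-view pixel:
- blue hook at (272,138)
- purple hook at (346,145)
- purple hook at (328,290)
- red screwdriver at (405,193)
- red knob at (227,254)

By the description I choose the upright red handle at (309,222), which is (308,195) in the side view.

```bash
cat > h.py <<'E'
from station import bot
import cv2,numpy as np
def cam(n):
    m=bot.camera_model(n);R=np.array(m["R"]);return m,R,-R.T@np.array(m["t"])
def ray(n,px):
    m,R,c=cam(n);d=R.T@np.array([(px[0]-m["cx"])/m["fx"],(px[1]-m["cy"])/m["fy"],1]);return c,d/np.linalg.norm(d)
def plane(n,px,z):
    c,d=ray(n,px);return c+d*(z-c[2])/d[2]
def proj(n,X):
    m,R,c=cam(n);p=R@(np.array(X)-c);return np.array([m["fx"]*p[0]/p[2]+m["cx"],m["fy"]*p[1]/p[2]+m["cy"]])
def tri(a,b):
    c1,d1=ray("top",a);c2,d2=ray("side",b)
    s=np.linalg.lstsq(np.c_[d1,-d2],c2-c1,rcond=None)[0];p,q=c1+s[0]*d1,c2+s[1]*d2
    return (p+q)/2,np.linalg.norm(p-q)
def hsv(p,lo,hi):
    return cv2.inRange(cv2.cvtColor(p,cv2.COLOR_BGR2HSV),lo,hi)
def red(p): return hsv(p,(0,150,90),(6,255,255))|hsv(p,(174,150,90),(180,255,255))
def yel(p): return hsv(p,(20,130,120),(35,255,255))
def blobs(m,amin=12):
    n,l,s,c=cv2.connectedComponentsWithStats(m);return [(c[i].round(1).tolist(),s[i].tolist()) for i in range(1,n) if s[i][4]>=amin]
E
python3 - <<'E'
from h import *
t=cv2.imread("pics/top0.png");s=cv2.imread("pics/side0.png")
for n,p in(("top",t),("side",s)):
    print(n,"red",blobs(red(p)),"\n yel",blobs(yel(p)))
    c,_=cv2.findContours(yel(p),cv2.RETR_EXTERNAL,cv2.CHAIN_APPROX_NONE)
    for k in c:
        if len(k)>20: print(" ell",cv2.fitEllipse(k))
w=hsv(t,(0,0,150),(180,60,255));c,_=cv2.findContours(w,cv2.RETR_EXTERNAL,cv2.CHAIN_APPROX_NONE)
for k in c:
    if cv2.contourArea(k)>500: print("white",cv2.minAreaRect(k))
def up(p,x,y,w,h,W,H): return cv2.resize(p[y:y+h,x:x+w],(W,H),interpolation=cv2.INTER_CUBIC)
cv2.imwrite("pics/c1.png",np.vstack([np.hstack([up(t,180,180,100,75*4//3,400,400)if 0 else up(t,182,185,100,130,400,520)[:300],up(t,284,195,50,37,400,300)]),np.hstack([up(s,210,120,140,105,400,300),up(s,280,175,60,45,400,300)])]))
E
```

```text
top red [([405.1, 192.8], [388, 188, 35, 10, 284]), ([308.4, 222.4], [305, 217, 8, 12, 72]), ([227.4, 253.1], [224, 250, 8, 7, 42])] 
 yel []
side red [([268.4, 140.9], [265, 135, 8, 13, 76]), ([308.0, 195.3], [302, 180, 13, 31, 370]), ([383.2, 349.9], [368, 319, 32, 61, 904])] 
 yel [([296.6, 295.4], [294, 292, 6, 7, 19]), ([287.8, 309.0], [287, 305, 4, 10, 12]), ([301.3, 311.8], [293, 304, 13, 18, 38]), ([297.1, 337.3], [284, 326, 27, 19, 98]), ([298.1, 377.1], [279, 358, 39, 38, 258])]
 ell ((298.1536560058594, 376.5450744628906), (36.1575813293457, 38.16124725341797), 61.75933837890625)
 ell ((296.8511962890625, 332.74713134765625), (21.78244972229004, 25.293296813964844), 80.90897369384766)
 ell ((304.42138671875, 317.671142578125), (12.792550086975098, 29.068748474121094), 153.08787536621094)
 ell ((296.9935302734375, 295.2232971191406), (4.259196758270264, 6.6237592697143555), 32.30488204956055)
white ((228.9380645751953, 248.10455322265625), (113.17426300048828, 78.35317993164062), 79.4608154296875)
```

View pics/c1.png

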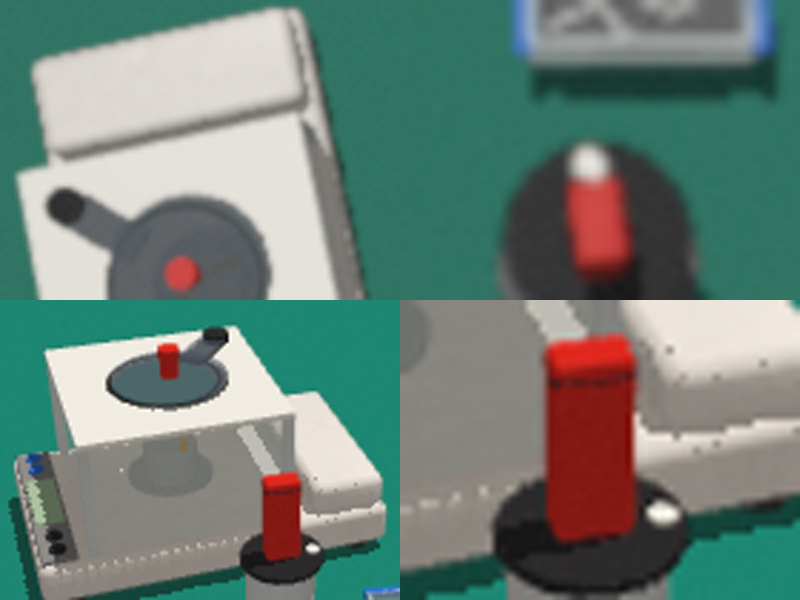

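The crop shows the chosen hook upright in its holder, red handle, with the white dot on its far side at top (307.7,215) and side (319.5,207). The cover pivot is at top (198.5,236.8), and the cover is nearly over the port.

```bash
python3 - <<'E'
from h import *
t=cv2.imread("pics/top0.png");s=cv2.imread("pics/side0.png");r=lambda a:np.round(a,1)
print("dot tri",tri((307.75,215),(319.5,207.1)),"dot@106",r(plane("top",(307.75,215),106)),r(plane("side",(319.5,207.1),106)))
# hook handle: top centre in each view
print("handle blob@",[r(plane("top",(308.4,222.4),z)) for z in(140,171)], r(tri((308.4,222.4),(308,195.3))[0]))
hs=(red(s)>0);ys,xs=np.where(hs[180:212,300:317]);print("side handle toprow",ys.min()+180,"bot",ys.max()+180)
# collar dark blob in top
V=cv2.cvtColor(t,cv2.COLOR_BGR2HSV)
for n,p,box in(("top",t,(290,205,330,245)),("side",s,(285,195,330,222))):
    m=np.zeros(p.shape[:2],np.uint8);x0,y0,x1,y1=box
    m[y0:y1,x0:x1]=((cv2.cvtColor(p,cv2.COLOR_BGR2HSV)[...,2]<62)|(red(p)>0))[y0:y1,x0:x1]*255
    k=max(cv2.findContours(m,cv2.RETR_EXTERNAL,cv2.CHAIN_APPROX_NONE)[0],key=cv2.contourArea)
    e=cv2.fitEllipse(k);print(n,"collar",e,r(plane(n,e[0],106)))
# knob
print("knob",tri((227.4,253.1),(268.4,140.9)),[r(plane("top",(227.4,253.1),z)) for z in(169,182)],r(plane("side",(268.4,140.9),169)))
print("pivot",[r(plane("top",(198.5,236.8),z)) for z in(155,165)])
# roof
g=cv2.cvtColor(t,cv2.COLOR_BGR2GRAY);print("roof/housing/grays",g[270:290:6,215],g[205,215:245:8],g[240,262:275:3])
m=((g>215)*255).astype(np.uint8);m=cv2.morphologyEx(m,cv2.MORPH_CLOSE,np.ones((5,5)))
for k in cv2.findContours(m,cv2.RETR_EXTERNAL,cv2.CHAIN_APPROX_NONE)[0]:
    if cv2.contourArea(k)>800:
        R=cv2.minAreaRect(k);print(R);a=cv2.approxPolyDP(k,5,True)[:,0];print(a.tolist());print([r(plane("top",q,150)).tolist() for q in a])
# ring
y=hsv(t,(18,70,90),(38,255,255));print(blobs(y,8))
for k in cv2.findContours(y,cv2.RETR_EXTERNAL,cv2.CHAIN_APPROX_NONE)[0]:
    if len(k)>15: e=cv2.fitEllipse(k);print(r(e[0]),r(e[1]),r(plane("top",e[0],4)),r(tri(e[0],(298.15,376.5))[0]))
print("ring side",r(plane("side",(298.15,376.5),4)))
E
```

```text
dot tri (array([579.79594284,  18.77447758, 106.23346314]), np.float64(3.2409918415909464)) dot@106 [578.2  18.9 106. ] [581.5  19.2 106. ]
handle blob@ [array([556.1,  17.8, 140. ]), array([553.5,  17.9, 171. ])] [556.6  17.7 139.1]
side handle toprow 180 bot 210
top collar ((310.257080078125, 230.0834503173828), (21.400419235229492, 30.3637638092041), 159.0634002685547) [538.9  13.3 106. ]
side collar ((307.2709045410156, 207.71839904785156), (23.963037490844727, 26.216712951660156), 111.05742645263672) [555.8  20.3 106. ]
knob (array([484.72697524, 214.86210188, 169.55780921]), np.float64(1.895934112192171)) [array([483.8, 215. , 169. ]), array([483.6, 212.6, 182. ])] [485.7 216.1 169. ]
pivot [array([525.5, 288.3, 155. ]), array([524.9, 285.8, 165. ])]
roof/housing/grays [114 224 224 223] [217 217 218 218] [160 120 108  91  94]
((227.76910400390625, 255.63400268554688), (71.04702758789062, 71.14833068847656), 78.31063079833984)
[[255, 214], [188, 229], [200, 297], [269, 282]]
[[579.2, 150.2, 150.0], [545.6, 315.6, 150.0], [380.0, 284.4, 150.0], [411.6, 117.2, 150.0]]
((224.252929
[... 630 characters left out ...]
2, 22, 124]), ([365.6, 239.4], [363, 234, 8, 13, 41]), ([373.8, 242.2], [372, 240, 4, 6, 13])]
[366.6 240.1] [ 6.9 12. ] [ 513.8 -145.8    4. ] [ 516.7 -172.  -187.4]
[387.3 241.2] [16.1 16.4] [ 509.1 -204.     4. ] [ 510.8 -223.   -98.9]
[414.9 242.6] [20.7 21.6] [ 503.5 -282.1    4. ] [ 504.1 -282.1    4. ]
[108.6  81.7] [ 8.7 32.8] [993.3 592.7   4. ] [ 587.2 -100.9  515.3]
[133.8  47.2] [23.3 56. ] [1099.1  522.7    4. ] [ 608.5 -118.6  521.3]
[145.  15.] [138.6 212.5] [1200.6  492.3    4. ] [ 603.9 -162.4  599.6]
[200.1 -12. ] [111.9 134.7] [1285.6  329.2    4. ] [ 649.9 -163.   526.7]
[58.4  8. ] [ 3.4 21.4] [1226.1  749.7    4. ] [ 457.2 -378.6 1043.2]
ring side [ 504.7 -282.1    4. ]
```

```bash
cat >> h.py <<'E'
from scipy.spatial.transform import Rotation as Ro
def go(target,ydeg=None):
    """shift (cm, tool axes) from the measured pose to world target; wz (rad) to turn tool y to ydeg (mod 180)"""
    s=bot.read_state();R=Ro.from_quat(s["ee_rot"]).as_matrix();d=R.T@(np.array(target)-s["tcp_pos"])/10
    y=np.degrees(np.arctan2(R[1,1],R[0,1]));w=None
    if ydeg is not None: w=-np.radians((ydeg-y+90)%180-90)
    print("t",round(s["t"],2),"tcp",s["tcp_pos"].round(1),"ydir",round(y,2),"tilt z",R[:,2].round(4),"q6",round(s["q"][5],2),"F",s["wrist_force"].round(1),"open",round(s["opening"],3),"-> d cm",d.round(2),"wz",w)
E
python3 -c "
from h import *
go((484.5,215,225),-30)"
```

```text
t 0.1 tcp [151.9 605.7 230.3] ydir 75.92 tilt z [-6.0e-04 -1.7e-03 -1.0e+00] q6 -0.13 F [ 0.1 -0.8 -0.4] open 0.996 -> d cm [-41.77 -29.8    0.57] wz -1.292942192425116
```

Emit:
move_arm(moves=[{"dx": -2.32, "dy": -1.65, "hand": -0.3}, {"dx": -2.32, "dy": -1.65, "hand": -0.3}, {"dx": -2.32, "dy": -1.65, "hand": -0.3}, {"dx": -2.32, "dy": -1.65, "hand": -0.3}, {"dx": -2.32, "dy": -1.65, "hand": -0.3}, {"dx": -2.32, "dy": -1.65, "hand": -0.3}, {"dx": -2.32, "dy": -1.65, "hand": -0.3}, {"dx": -2.32, "dy": -1.65, "hand": -0.3}, {"dx": -2.32, "dy": -1.65, "hand": -0.3}, {"dx": -2.32, "dy": -1.65, "hand": -0.3}, {"dx": -2.32, "dy": -1.65, "hand": -0.3}, {"dx": -2.32, "dy": -1.65, "hand": -0.3}, {"dx": -2.32, "dy": -1.65, "hand": -0.3}, {"dx": -2.32, "dy": -1.65, "hand": -0.3}, {"dx": -2.32, "dy": -1.65, "hand": -0.3}, {"dx": -2.32, "dy": -1.65, "hand": -0.3}, {"dx": -2.32, "dy": -1.65, "hand": -0.3}, {"dx": -2.32, "dy": -1.65, "hand": -0.3}])

```text
$.moves[0]: bad value
```

Emit:
move_arm(moves=[{"wz": 0.12}, {"wz": 0.12}, {"wz": 0.12}, {"wz": 0.12}, {"wz": 0.12}, {"wz": 0.12}, {"wz": 0.12}, {"wz": 0.12}, {"wz": 0.12}, {"wz": 0.12}, {"wz": 0.12}, {"wz": 0.12}, {"wz": 0.12}, {"wz": 0.12}, {"wz": 0.12}, {"wz": 0.05}, {}, {}])

```text
$.moves[0]: bad value
```

```bash
python3 -c "
from h import *
go((484.5,215,163),-30)"
```

```text
t 0.1 tcp [151.9 605.7 230.3] ydir 75.92 tilt z [-6.0e-04 -1.7e-03 -1.0e+00] q6 -0.13 F [ 0.1 -0.8 -0.4] open 0.996 -> d cm [-41.77 -29.79   6.77] wz -1.292942192425116
```

Emit:
move_arm(moves=[{"dx": -2.32, "dy": -1.65, "dz": 0, "wx": 0, "wy": 0, "wz": 0, "hand": -0.3}, {"dx": -2.32, "dy": -1.65, "dz": 0, "wx": 0, "wy": 0, "wz": 0, "hand": -0.3}, {"dx": -2.32, "dy": -1.65, "dz": 0, "wx": 0, "wy": 0, "wz": 0, "hand": -0.3}, {"dx": -2.32, "dy": -1.65, "dz": 0, "wx": 0, "wy": 0, "wz": 0, "hand": -0.3}, {"dx": -2.32, "dy": -1.65, "dz": 0, "wx": 0, "wy": 0, "wz": 0, "hand": -0.3}, {"dx": -2.32, "dy": -1.65, "dz": 0, "wx": 0, "wy": 0, "wz": 0, "hand": -0.3}, {"dx": -2.32, "dy": -1.65, "dz": 0, "wx": 0, "wy": 0, "wz": 0, "hand": -0.3}, {"dx": -2.32, "dy": -1.65, "dz": 0, "wx": 0, "wy": 0, "wz": 0, "hand": -0.3}, {"dx": -2.32, "dy": -1.65, "dz": 0, "wx": 0, "wy": 0, "wz": 0, "hand": -0.3}, {"dx": -2.32, "dy": -1.65, "dz": 0, "wx": 0, "wy": 0, "wz": 0, "hand": -0.3}, {"dx": -2.32, "dy": -1.65, "dz": 0, "wx": 0, "wy": 0, "wz": 0, "hand": -0.3}, {"dx": -2.32, "dy": -1.65, "dz": 0, "wx": 0, "wy": 0, "wz": 0, "hand": -0.3}, {"dx": -2.32, "dy": -1.65, "dz": 0, "wx": 0, "wy": 0, "wz": 0, "hand": -0.3}, {"dx": -2.32, "dy": -1.65, "dz": 0, "wx": 0, "wy": 0, "wz": 0, "hand": -0.3}, {"dx": -2.32, "dy": -1.65, "dz": 0, "wx": 0, "wy": 0, "wz": 0, "hand": -0.3}, {"dx": -2.32, "dy": -1.65, "dz": 0, "wx": 0, "wy": 0, "wz": 0, "hand": -0.3}, {"dx": -2.32, "dy": -1.65, "dz": 0, "wx": 0, "wy": 0, "wz": 0, "hand": -0.3}, {"dx": -2.32, "dy": -1.65, "dz": 0, "wx": 0, "wy": 0, "wz": 0, "hand": -0.3}])

```text
t: 1.6
tcp_pos: [485.3, 215.2, 230.9]
ee_rot: [0.123, 0.992, -0.0, -0.0]
wrist_force: [-0.2, 0.1, -0.5]
opening: 0.651
gripper_force: 0.0
```

Emit:
move_arm(moves=[{"dx": 0, "dy": 0, "dz": 0, "wx": 0, "wy": 0, "wz": 0.12, "hand": -0.3}, {"dx": 0, "dy": 0, "dz": 0, "wx": 0, "wy": 0, "wz": 0.12, "hand": -0.3}, {"dx": 0, "dy": 0, "dz": 0, "wx": 0, "wy": 0, "wz": 0.12, "hand": -0.3}, {"dx": 0, "dy": 0, "dz": 0, "wx": 0, "wy": 0, "wz": 0.12, "hand": -0.3}, {"dx": 0, "dy": 0, "dz": 0, "wx": 0, "wy": 0, "wz": 0.12, "hand": -0.3}, {"dx": 0, "dy": 0, "dz": 0, "wx": 0, "wy": 0, "wz": 0.12, "hand": -0.3}, {"dx": 0, "dy": 0, "dz": 0, "wx": 0, "wy": 0, "wz": 0.12, "hand": -0.3}, {"dx": 0, "dy": 0, "dz": 0, "wx": 0, "wy": 0, "wz": 0.12, "hand": -0.3}, {"dx": 0, "dy": 0, "dz": 0, "wx": 0, "wy": 0, "wz": 0.12, "hand": -0.3}, {"dx": 0, "dy": 0, "dz": 0, "wx": 0, "wy": 0, "wz": 0.12, "hand": -0.3}, {"dx": 0, "dy": 0, "dz": 0, "wx": 0, "wy": 0, "wz": 0.12, "hand": -0.3}, {"dx": 0, "dy": 0, "dz": 0, "wx": 0, "wy": 0, "wz": 0.12, "hand": -0.3}, {"dx": 0, "dy": 0, "dz": 0, "wx": 0, "wy": 0, "wz": 0.12, "hand": -0.3}, {"dx": 0, "dy": 0, "dz": 0, "wx": 0, "wy": 0, "wz": 0.12, "hand": -0.3}, {"dx": 0, "dy": 0, "dz": 0, "wx": 0, "wy": 0, "wz": 0.12, "hand": -0.3}, {"dx": 0, "dy": 0, "dz": 0, "wx": 0, "wy": 0, "wz": 0.05, "hand": -0.3}, {"dx": 0, "dy": 0, "dz": 0, "wx": 0, "wy": 0, "wz": 0, "hand": -0.3}])

```text
t: 3.02
tcp_pos: [484.5, 216.4, 230.8]
ee_rot: [0.867, 0.499, -0.0, -0.0]
wrist_force: [0.5, 0.5, -0.6]
opening: 0.65
gripper_force: 0.0
```

```bash
python3 -c "
from h import *
go((484.5,215,163),-30)"
```

```text
t 3.02 tcp [484.5 216.4 230.8] ydir -30.18 tilt z [-9.e-04 -3.e-04 -1.e+00] q6 0.8 F [ 0.5  0.5 -0.6] open 0.65 -> d cm [-0.12  0.07  6.78] wz -0.0031485383508745857
```

Emit:
move_arm(moves=[{"dx": 0, "dy": 0, "dz": 1.7, "wx": 0, "wy": 0, "wz": 0, "hand": -0.3}, {"dx": 0, "dy": 0, "dz": 1.7, "wx": 0, "wy": 0, "wz": 0, "hand": -0.3}, {"dx": 0, "dy": 0, "dz": 1.7, "wx": 0, "wy": 0, "wz": 0, "hand": -0.3}, {"dx": 0, "dy": 0, "dz": 1.7, "wx": 0, "wy": 0, "wz": 0, "hand": -0.3}, {"dx": 0, "dy": 0, "dz": 0, "wx": 0, "wy": 0, "wz": 0, "hand": 0.35}, {"dx": 0, "dy": 0, "dz": 0, "wx": 0, "wy": 0, "wz": 0, "hand": 0.35}, {"dx": 0, "dy": 0, "dz": 0, "wx": 0, "wy": 0, "wz": 0, "hand": 0.35}, {"dx": 0, "dy": 0, "dz": 0, "wx": 0, "wy": 0, "wz": 0, "hand": 0.35}])

```text
t: 3.68
tcp_pos: [485.8, 216.8, 164.8]
ee_rot: [0.866, 0.5, 0.001, 0.0]
wrist_force: [-0.0, 0.2, 0.4]
opening: 0.322
gripper_force: 0.0
```

Emit:
move_arm(moves=[{"dx": 0.05, "dy": 0.97, "dz": 0, "wx": 0, "wy": 0, "wz": -0.11, "hand": 0.35}, {"dx": 0.05, "dy": 0.97, "dz": 0, "wx": 0, "wy": 0, "wz": -0.11, "hand": 0.35}, {"dx": 0.05, "dy": 0.97, "dz": 0, "wx": 0, "wy": 0, "wz": -0.11, "hand": 0.35}, {"dx": 0.05, "dy": 0.97, "dz": 0, "wx": 0, "wy": 0, "wz": -0.11, "hand": 0.35}, {"dx": 0.05, "dy": 0.97, "dz": 0, "wx": 0, "wy": 0, "wz": -0.11, "hand": 0.35}])

```text
t: 4.1
tcp_pos: [532.2, 204.5, 164.7]
ee_rot: [0.696, 0.718, 0.001, 0.0]
wrist_force: [-0.9, 0.4, -0.8]
opening: 0.325
gripper_force: 0.4
```

Emit:
move_arm(moves=[{"dx": 0.05, "dy": 0.97, "dz": 0, "wx": 0, "wy": 0, "wz": -0.11, "hand": 0.35}, {"dx": 0.05, "dy": 0.97, "dz": 0, "wx": 0, "wy": 0, "wz": -0.11, "hand": 0.35}, {"dx": 0.05, "dy": 0.97, "dz": 0, "wx": 0, "wy": 0, "wz": -0.11, "hand": 0.35}, {"dx": 0.05, "dy": 0.97, "dz": 0, "wx": 0, "wy": 0, "wz": -0.11, "hand": 0.35}, {"dx": 0.05, "dy": 0.97, "dz": 0, "wx": 0, "wy": 0, "wz": -0.11, "hand": 0.35}, {"dx": 0.05, "dy": 0.97, "dz": 0, "wx": 0, "wy": 0, "wz": -0.11, "hand": 0.35}, {"dx": 0.05, "dy": 0.97, "dz": 0, "wx": 0, "wy": 0, "wz": -0.11, "hand": 0.35}, {"dx": 0.05, "dy": 0.97, "dz": 0, "wx": 0, "wy": 0, "wz": -0.11, "hand": 0.35}, {"dx": 0.05, "dy": 0.97, "dz": 0, "wx": 0, "wy": 0, "wz": -0.11, "hand": 0.35}, {"dx": 0, "dy": 0, "dz": 0, "wx": 0, "wy": 0, "wz": 0, "hand": 0.35}, {"dx": 0, "dy": -0.2, "dz": 0, "wx": 0, "wy": 0, "wz": 0, "hand": 0}, {"dx": 0, "dy": 0, "dz": 0, "wx": 0, "wy": 0, "wz": 0, "hand": -0.3}, {"dx": 0, "dy": 0, "dz": -2, "wx": 0, "wy": 0, "wz": 0, "hand": -0.3}, {"dx": 0, "dy": 0, "dz": -3, "wx": 0, "wy": 0, "wz": 0, "hand": -0.3}, {"dx": 0, "dy": 0, "dz": -3, "wx": 0, "wy": 0, "wz": 0, "hand": -0.3}, {"dx": 0, "dy": 0, "dz": -3, "wx": 0, "wy": 0, "wz": 0, "hand": -0.3}])

```text
t: 5.43
tcp_pos: [602.6, 243.5, 274.6]
ee_rot: [0.276, 0.961, -0.0, -0.0]
wrist_force: [0.7, -0.1, 0.2]
opening: 0.652
gripper_force: 0.0
```

```bash
python3 - <<'E'
from h import *
go((556,18,240),-50)
t,_=bot.snapshot("top");s,d=bot.snapshot("side");cv2.imwrite("pics/top1.png",t);cv2.imwrite("pics/side1.png",s)
print(blobs(red(t)),blobs(red(s)))
up=lambda p,x,y,w,h,W,H: cv2.resize(p[y:y+h,x:x+w],(W,H),interpolation=cv2.INTER_CUBIC)
cv2.imwrite("pics/c2.png",np.hstack([up(t,170,180,150,225-105,400,320),up(s,205,110,150,120,400,320)]))
E
```

```text
t 5.43 tcp [602.6 243.5 274.6] ydir 57.99 tilt z [-6.e-04 -3.e-04 -1.e+00] q6 -0.75 F [ 0.7 -0.1  0.2] open 0.652 -> d cm [ -8.   -21.59   3.47] wz -1.256860130617926
[([405.0, 192.8], [388, 188, 35, 10, 279]), ([308.4, 222.7], [305, 217, 8, 12, 75])] [([315.8, 133.2], [313, 128, 7, 12, 70]), ([308.0, 195.2], [302, 180, 13, 31, 376]), ([383.2, 349.9], [368, 319, 32, 61, 904])]
```

View pics/c2.png

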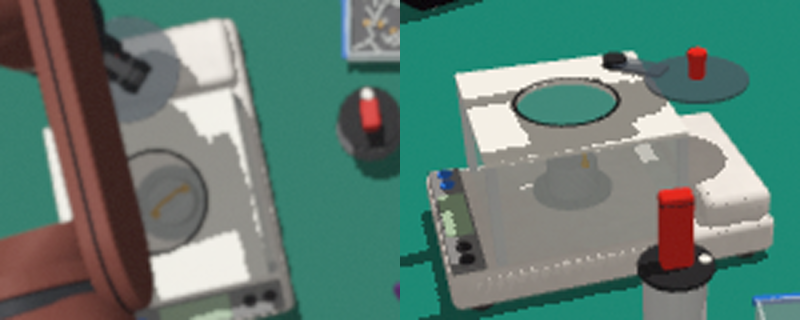

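The port is completely clear: in the side crop the cover sits behind the roof with its knob at side (315.8,133), and in the top view the bail shows as a diagonal brass line. Next is the hook.

Emit:
move_arm(moves=[{"dx": -0.8, "dy": -2.16, "dz": 0.25, "wx": 0, "wy": 0, "wz": 0, "hand": -0.3}, {"dx": -0.8, "dy": -2.16, "dz": 0.25, "wx": 0, "wy": 0, "wz": 0, "hand": -0.3}, {"dx": -0.8, "dy": -2.16, "dz": 0.25, "wx": 0, "wy": 0, "wz": 0, "hand": -0.3}, {"dx": -0.8, "dy": -2.16, "dz": 0.25, "wx": 0, "wy": 0, "wz": 0, "hand": -0.3}, {"dx": -0.8, "dy": -2.16, "dz": 0.25, "wx": 0, "wy": 0, "wz": 0, "hand": -0.3}, {"dx": -0.8, "dy": -2.16, "dz": 0.25, "wx": 0, "wy": 0, "wz": 0, "hand": -0.3}, {"dx": -0.8, "dy": -2.16, "dz": 0.25, "wx": 0, "wy": 0, "wz": 0, "hand": -0.3}, {"dx": -0.8, "dy": -2.16, "dz": 0.25, "wx": 0, "wy": 0, "wz": 0, "hand": -0.3}, {"dx": -0.8, "dy": -2.16, "dz": 0.25, "wx": 0, "wy": 0, "wz": 0, "hand": -0.3}, {"dx": -0.8, "dy": -2.16, "dz": 0.25, "wx": 0, "wy": 0, "wz": 0, "hand": -0.3}])

```text
t: 6.37
tcp_pos: [556.3, 17.2, 247.9]
ee_rot: [0.275, 0.961, -0.0, -0.0]
wrist_force: [0.4, -0.4, 1.0]
opening: 0.653
gripper_force: 0.0
```

Emit:
move_arm(moves=[{"dx": 0, "dy": 0, "dz": 0, "wx": 0, "wy": 0, "wz": 0.12, "hand": -0.3}, {"dx": 0, "dy": 0, "dz": 0, "wx": 0, "wy": 0, "wz": 0.12, "hand": -0.3}, {"dx": 0, "dy": 0, "dz": 0, "wx": 0, "wy": 0, "wz": 0.12, "hand": -0.3}, {"dx": 0, "dy": 0, "dz": 0, "wx": 0, "wy": 0, "wz": 0.12, "hand": -0.3}, {"dx": 0, "dy": 0, "dz": 0, "wx": 0, "wy": 0, "wz": 0.12, "hand": -0.3}, {"dx": 0, "dy": 0, "dz": 0, "wx": 0, "wy": 0, "wz": 0.12, "hand": -0.3}, {"dx": 0, "dy": 0, "dz": 0, "wx": 0, "wy": 0, "wz": 0.12, "hand": -0.3}, {"dx": 0, "dy": 0, "dz": 0, "wx": 0, "wy": 0, "wz": 0.12, "hand": -0.3}, {"dx": 0, "dy": 0, "dz": 0, "wx": 0, "wy": 0, "wz": 0.12, "hand": -0.3}, {"dx": 0, "dy": 0, "dz": 0, "wx": 0, "wy": 0, "wz": 0.12, "hand": -0.3}, {"dx": 0, "dy": 0, "dz": 0, "wx": 0, "wy": 0, "wz": 0.12, "hand": -0.3}, {"dx": 0, "dy": 0, "dz": 0, "wx": 0, "wy": 0, "wz": 0.12, "hand": -0.3}, {"dx": 0, "dy": 0, "dz": 0, "wx": 0, "wy": 0, "wz": 0.12, "hand": -0.3}, {"dx": 0, "dy": 0, "dz": 0, "wx": 0, "wy": 0, "wz": 0.12, "hand": -0.3}, {"dx": 0, "dy": 0, "dz": 0, "wx": 0, "wy": 0, "wz": 0.12, "hand": -0.3}, {"dx": 0, "dy": 0, "dz": 0, "wx": 0, "wy": 0, "wz": 0.12, "hand": -0.3}, {"dx": 0, "dy": 0, "dz": 0, "wx": 0, "wy": 0, "wz": 0.12, "hand": -0.3}, {"dx": 0, "dy": 0, "dz": 0, "wx": 0, "wy": 0, "wz": 0.12, "hand": -0.3}, {"dx": 0, "dy": 0, "dz": 0, "wx": 0, "wy": 0, "wz": 0.12, "hand": -0.3}, {"dx": 0, "dy": 0, "dz": 0, "wx": 0, "wy": 0, "wz": 0.12, "hand": -0.3}])

```text
t: 8.03
tcp_pos: [556.6, 18.2, 248.0]
ee_rot: [0.996, 0.089, -0.0, 0.0]
wrist_force: [-0.3, 0.6, -0.1]
opening: 0.652
gripper_force: 0.0
```

```bash
python3 - <<'E'
from h import *
t,_=bot.snapshot("top");cv2.imwrite("pics/top2.png",t)
go((556.5,17.8,121),-85.4)
t0=cv2.imread("pics/top0.png");m=red(t0);ys,xs=np.where(m[210:236,296:322]);print("handle rows/cols",[(y+210,xs[ys==y].min()+296,xs[ys==y].max()+296) for y in np.unique(ys)])
# bail: yellowish pixels in port region
c=proj("top",(479.5,217,120));print("port px",c)
x,y=int(c[0]),int(c[1]);cv2.imwrite("pics/c3.png",cv2.resize(t[y-32:y+32,x-40:x+40],(800,640)[:2] and (750,600),interpolation=cv2.INTER_CUBIC))
H=cv2.cvtColor(t,cv2.COLOR_BGR2HSV)
m=hsv(t,(12,70,60),(38,255,255));mm=np.zeros_like(m);mm[y-25:y+25,x-28:x+28]=m[y-25:y+25,x-28:x+28]
ys,xs=np.where(mm);print(len(xs))
P=np.array([plane("top",(a,b),124)[:2] for a,b in zip(xs,ys)]);mu=P.mean(0);u,sv,vt=np.linalg.svd(P-mu);print(mu,vt[0],np.degrees(np.arctan2(vt[0,1],vt[0,0])),sv,((P-mu)@vt[0]).min(),((P-mu)@vt[0]).max())
k=plane("side",(315.8,133.2),169);print("knob",k)
E
```

```text
t 8.08 tcp [556.6  18.2 248. ] ydir -80.24 tilt z [-3.e-04 -1.e-04 -1.e+00] q6 1.29 F [-0.7  0.3 -0.2] open 0.65 -> d cm [-1.00e-02  4.00e-02  1.27e+01] wz 0.09007057841463273
handle rows/cols [(np.int64(217), np.int64(310), np.int64(310)), (np.int64(218), np.int64(305), np.int64(311)), (np.int64(219), np.int64(305), np.int64(311)), (np.int64(220), np.int64(305), np.int64(311)), (np.int64(221), np.int64(305), np.int64(311)), (np.int64(222), np.int64(305), np.int64(311)), (np.int64(223), np.int64(305), np.int64(312)), (np.int64(224), np.int64(306), np.int64(312)), (np.int64(225), np.int64(306), np.int64(312)), (np.int64(226), np.int64(306), np.int64(312)), (np.int64(227), np.int64(306), np.int64(311)), (np.int64(228), np.int64(307), np.int64(307))]
port px [230.17410607 255.07645471]
23
[479.82331483 209.73293805] [-0.65662692  0.75421554] 131.0431273025932 [71.41731035 11.11373868] -21.37068371580045 19.112195358750913
knob [604.7210793  246.30160442 169.        ]
```

View pics/c3.png

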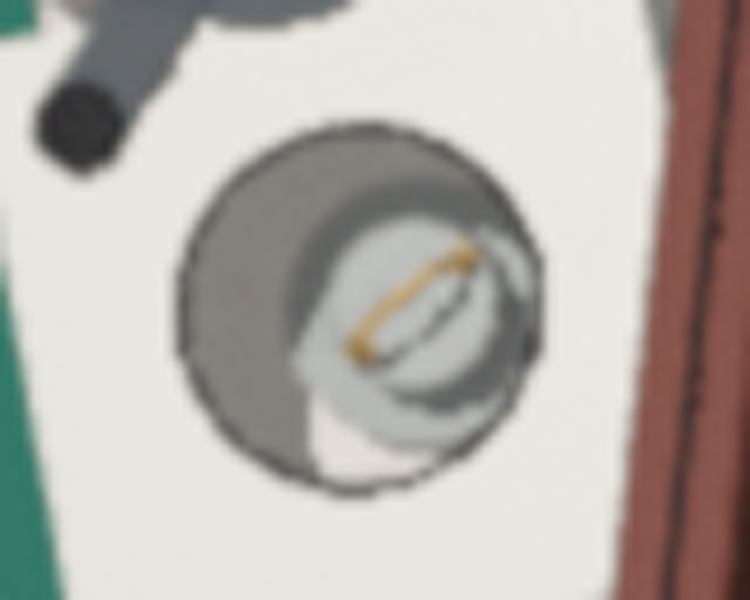

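The crop shows the port centred at crop (360,308), the weight's top face at (411,305), and the bail running from foot (360,350) to foot (468,255).

```bash
python3 - <<'E'
from h import *
f=lambda u,v:((u+.5)/9.375-.5+190,(v+.5)/9.375-.5+223)
P=lambda u,v,z:plane("top",f(u,v),z).round(1)
print("port",P(360.5,308,150),"weight top",P(411,305,92))
a,b=P(360,350,100),P(468,255,100);print("feet",a,b,(a+b)/2,np.degrees(np.arctan2(*(b-a)[1::-1])),np.linalg.norm(b-a))
print("crown",P(408,296,126),"pivot",P(80,128,165))
s=cv2.imread("pics/side1.png");m=hsv(s,(12,90,80),(38,255,255));print([b for b in blobs(m,3) if 230<b[0][0]<320 and 140<b[0][1]<200])
print("proj bail_top side",proj("side",(480,210,122)),proj("side",(480,213,122)))
E
```

```text
port [478.4 217.  150. ] weight top [479.6 213.7  92. ]
feet [467.6 226.2 100. ] [492.8 196.7 100. ] [480.2  211.45 100.  ] -49.49481224754868 38.79806696215675
crown [481.6 208.7 126. ] pivot [526.4 286.8 165. ]
[([274.1, 170.5], [273, 168, 3, 5, 8])]
proj bail_top side [267.35263084 159.46834646] [267.31416341 158.8822355 ]
```

Emit:
move_arm(moves=[{"dx": 0, "dy": 0, "dz": 1.6, "wx": 0, "wy": 0, "wz": 0.09, "hand": -0.3}, {"dx": 0, "dy": 0, "dz": 1.6, "wx": 0, "wy": 0, "wz": 0, "hand": -0.3}, {"dx": 0, "dy": 0, "dz": 1.6, "wx": 0, "wy": 0, "wz": 0, "hand": -0.3}, {"dx": 0, "dy": 0, "dz": 1.6, "wx": 0, "wy": 0, "wz": 0, "hand": -0.3}, {"dx": 0, "dy": 0, "dz": 1.6, "wx": 0, "wy": 0, "wz": 0, "hand": -0.3}, {"dx": 0, "dy": 0, "dz": 1.6, "wx": 0, "wy": 0, "wz": 0, "hand": -0.3}, {"dx": 0, "dy": 0, "dz": 1.6, "wx": 0, "wy": 0, "wz": 0, "hand": -0.3}, {"dx": 0, "dy": 0, "dz": 1.5, "wx": 0, "wy": 0, "wz": 0, "hand": -0.3}, {"dx": 0, "dy": 0, "dz": 0, "wx": 0, "wy": 0, "wz": 0, "hand": -0.3}, {"dx": 0, "dy": 0, "dz": 0, "wx": 0, "wy": 0, "wz": 0, "hand": -0.3}])

```text
t: 8.92
tcp_pos: [556.1, 18.4, 120.5]
ee_rot: [0.999, 0.048, -0.001, -0.0]
wrist_force: [-0.7, -0.1, 1.0]
opening: 0.646
gripper_force: 0.0
```

Emit:
move_arm(grip_force=70, moves=[{"dx": 0, "dy": 0, "dz": 0, "wx": 0, "wy": 0, "wz": 0, "hand": 0.2}, {"dx": 0, "dy": 0, "dz": 0, "wx": 0, "wy": 0, "wz": 0, "hand": 0.4}, {"dx": 0, "dy": 0, "dz": 0, "wx": 0, "wy": 0, "wz": 0, "hand": 0.6}, {"dx": 0, "dy": 0, "dz": 0, "wx": 0, "wy": 0, "wz": 0, "hand": 1}, {"dx": 0, "dy": 0, "dz": 0, "wx": 0, "wy": 0, "wz": 0, "hand": 1}, {"dx": 0, "dy": 0, "dz": 0, "wx": 0, "wy": 0, "wz": 0, "hand": 1}, {"dx": 0, "dy": 0, "dz": 0, "wx": 0, "wy": 0, "wz": 0, "hand": 1}, {"dx": 0, "dy": 0, "dz": 0, "wx": 0, "wy": 0, "wz": 0, "hand": 1}])

```text
t: 9.58
tcp_pos: [558.2, 18.3, 122.7]
ee_rot: [0.999, 0.048, 0.001, 0.0]
wrist_force: [-1.0, -1.3, 5.5]
opening: 0.178
gripper_force: 69.1
```

```bash
python3 - <<'E'
from h import *
s,_=bot.snapshot("side");cv2.imwrite("pics/side3.png",s)
go((556.5,17.8,250))
# dot in side
x=hsv(s,(0,0,170),(180,60,255))[195:225,295:335];print([((b[0][0]+295,b[0][1]+195),b[1][4]) for b in blobs(x,3)])
cv2.imwrite("pics/c4.png",cv2.resize(s[150:270,250:370],(600,600),interpolation=cv2.INTER_CUBIC))
E
```

```text
t 9.63 tcp [558.2  18.3 122.7] ydir -84.51 tilt z [ 2.2e-03 -5.0e-04 -1.0e+00] q6 1.37 F [-1.8  0.2  5.3] open 0.179 -> d cm [ -0.14   0.04 -12.73] wz None
[((323.3, 196.3), 60), ((319.0, 206.4), 11)]
```

View pics/c4.png

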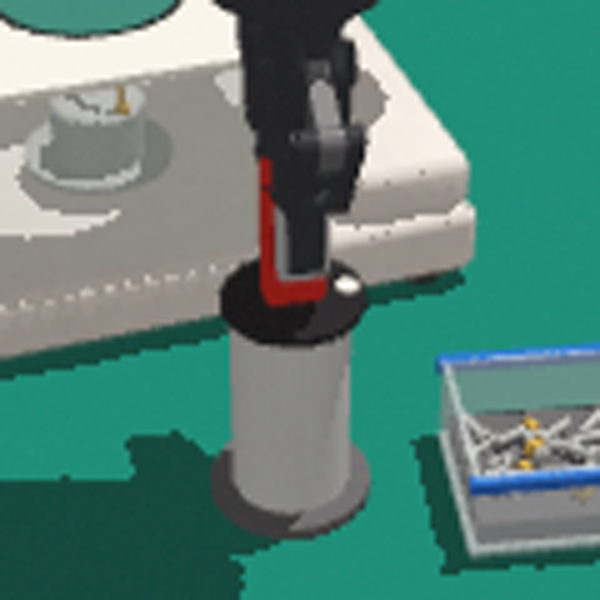

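```bash
python3 - <<'E'
from h import *
print("collar",plane("side",(308.1,209.9),103).round(1),"tube",plane("side",(250+290.5/5-.4,150+60.3),100).round(1))
print("dot now",plane("side",(319,206.4),106).round(1))
print("far top edge",plane("top",(308,217.2),171).round(1),"near bottom edge",plane("top",(309,227.7),106).round(1))
s=cv2.imread("pics/side0.png");m=red(s);ys,xs=np.where(m[178:214,298:320])
for y in (182,188,195,205): r=xs[ys==y-178]+298;print(y,r.min(),r.max(),plane("side",((r.min()+r.max())/2,y),[171,160,140,115][(182,188,195,205).index(y)]).round(1))
E
```

```text
collar [557.1  16.5 103. ] tube [556.5  19.2 100. ]
dot now [580.8  21.8 106. ]
far top edge [566.2  18.5 171. ] near bottom edge [545.1  16.4 106. ]
182 302 313 [556.3  18.  171. ]
188 302 314 [556.6  12.9 160. ]
195 302 314 [557.1  17.5 140. ]
205 302 314 [557.   17.4 115. ]
```

Emit:
move_arm(moves=[{"dx": 0, "dy": 0, "dz": -0.8, "wx": 0, "wy": 0, "wz": 0, "hand": 1}, {"dx": 0, "dy": 0, "dz": -1.3, "wx": 0, "wy": 0, "wz": 0, "hand": 1}, {"dx": 0, "dy": 0, "dz": -1.5, "wx": 0, "wy": 0, "wz": 0, "hand": 1}, {"dx": 0, "dy": 0, "dz": -1.6, "wx": 0, "wy": 0, "wz": 0, "hand": 1}, {"dx": 0, "dy": 0, "dz": -1.6, "wx": 0, "wy": 0, "wz": 0, "hand": 1}, {"dx": 0, "dy": 0, "dz": -1.6, "wx": 0, "wy": 0, "wz": 0, "hand": 1}, {"dx": 0, "dy": 0, "dz": -1.6, "wx": 0, "wy": 0, "wz": 0, "hand": 1}, {"dx": 0, "dy": 0, "dz": -1.6, "wx": 0, "wy": 0, "wz": 0, "hand": 1}, {"dx": 0, "dy": 0, "dz": -1.6, "wx": 0, "wy": 0, "wz": 0, "hand": 1}, {"dx": 0, "dy": 0, "dz": -1.6, "wx": 0, "wy": 0, "wz": 0, "hand": 1}, {"dx": 0, "dy": 0, "dz": -1.6, "wx": 0, "wy": 0, "wz": 0, "hand": 1}, {"dx": 0, "dy": 0, "dz": -0.6, "wx": 0, "wy": 0, "wz": 0, "hand": 1}, {"dx": 0, "dy": 0, "dz": 0, "wx": 0, "wy": 0, "wz": 0, "hand": 1}, {"dx": 0, "dy": 0, "dz": 0, "wx": 0, "wy": 0, "wz": 0, "hand": 1}])

```text
t: 10.8
tcp_pos: [557.1, 18.6, 291.3]
ee_rot: [0.999, 0.048, 0.0, -0.0]
wrist_force: [-0.7, 0.3, -0.9]
opening: 0.177
gripper_force: 68.2
```

```bash
python3 - <<'E'
from h import *
s,_=bot.snapshot("side");t,_=bot.snapshot("top");cv2.imwrite("pics/side4.png",s)
go((479.5,217,300),-49.5)
x0,y0=240,90;cv2.imwrite("pics/c5.png",cv2.resize(s[y0:y0+120,x0:x0+130],(780,720)[:2] and (650,600),interpolation=cv2.INTER_CUBIC))
E
```

```text
t 10.9 tcp [556.5  18.6 290. ] ydir -84.51 tilt z [-2.2e-03  2.0e-04 -1.0e+00] q6 1.37 F [ 0.4  0.  -0.8] open 0.18 -> d cm [ -5.77 -20.48  -0.98] wz -0.6109907483040505
```

View pics/c5.png

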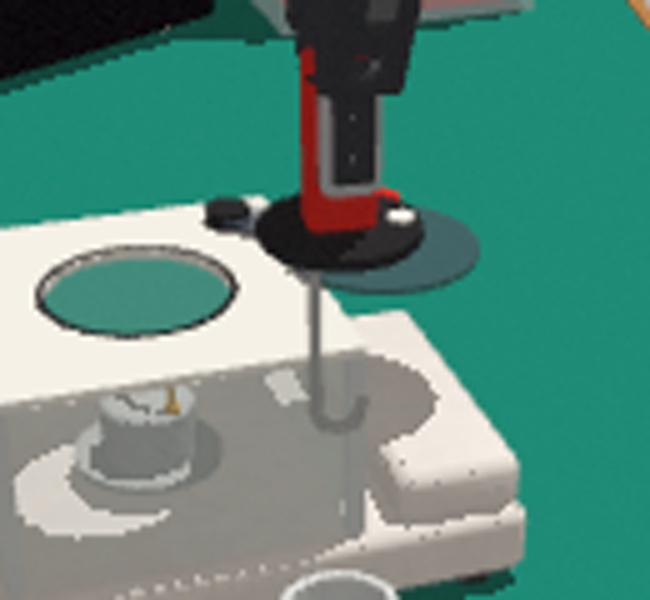

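```bash
python3 - <<'E'
from h import *
print("collar",plane("side",(307.6,136),270.3).round(1),"bend",plane("side",(307.2,176.0),182.8).round(1))
print("bend centre proj",proj("side",(556.5,18.5,184)),proj("side",(553.5,18.5,184)),proj("side",(556.5,18.5,270)))
s=cv2.imread("pics/side4.png");x0,y0,x1,y1=290,128,326,146
# red handle cols
m=red(s);ys,xs=np.where(m[95:140,290:325]);print("handle cols bottom",[(y+95,xs[ys==y].min()+290,xs[ys==y].max()+290) for y in np.unique(ys)][-8:])
E
```

```text
collar [557.1  19.6 270.3] bend [556.2  21.6 182.8]
bend centre proj [307.54819875 176.28890231] [306.03511667 176.38643201] [307.34684619 136.4314581 ]
handle cols bottom [(np.int64(128), np.int64(301), np.int64(318)), (np.int64(129), np.int64(300), np.int64(319)), (np.int64(130), np.int64(300), np.int64(315)), (np.int64(131), np.int64(300), np.int64(315)), (np.int64(132), np.int64(300), np.int64(314)), (np.int64(133), np.int64(301), np.int64(314)), (np.int64(134), np.int64(301), np.int64(314)), (np.int64(135), np.int64(302), np.int64(314))]
```

The crop shows the hook free, upright, its shank straight under the collar, on the tool axis to about 1 mm. Next I turn it to the bail's direction and carry it over the port.

Emit:
move_arm(moves=[{"dx": 0, "dy": 0, "dz": -0.1, "wx": 0, "wy": 0, "wz": -0.1, "hand": 1}, {"dx": 0, "dy": 0, "dz": 0, "wx": 0, "wy": 0, "wz": -0.1, "hand": 1}, {"dx": 0, "dy": 0, "dz": 0, "wx": 0, "wy": 0, "wz": -0.1, "hand": 1}, {"dx": 0, "dy": 0, "dz": 0, "wx": 0, "wy": 0, "wz": -0.1, "hand": 1}, {"dx": 0, "dy": 0, "dz": 0, "wx": 0, "wy": 0, "wz": -0.1, "hand": 1}, {"dx": 0, "dy": 0, "dz": 0, "wx": 0, "wy": 0, "wz": -0.11, "hand": 1}, {"dx": 0.2, "dy": -0.7, "dz": 0, "wx": 0, "wy": 0, "wz": 0, "hand": 1}, {"dx": 0.35, "dy": -1.5, "dz": 0, "wx": 0, "wy": 0, "wz": 0, "hand": 1}, {"dx": 0.4, "dy": -1.7, "dz": 0, "wx": 0, "wy": 0, "wz": 0, "hand": 1}, {"dx": 0.4, "dy": -1.7, "dz": 0, "wx": 0, "wy": 0, "wz": 0, "hand": 1}, {"dx": 0.4, "dy": -1.7, "dz": 0, "wx": 0, "wy": 0, "wz": 0, "hand": 1}, {"dx": 0.4, "dy": -1.7, "dz": 0, "wx": 0, "wy": 0, "wz": 0, "hand": 1}, {"dx": 0.4, "dy": -1.7, "dz": 0, "wx": 0, "wy": 0, "wz": 0, "hand": 1}, {"dx": 0.4, "dy": -1.7, "dz": 0, "wx": 0, "wy": 0, "wz": 0, "hand": 1}, {"dx": 0.4, "dy": -1.7, "dz": 0, "wx": 0, "wy": 0, "wz": 0, "hand": 1}, {"dx": 0.4, "dy": -1.7, "dz": 0, "wx": 0, "wy": 0, "wz": 0, "hand": 1}, {"dx": 0.4, "dy": -1.5, "dz": 0, "wx": 0, "wy": 0, "wz": 0, "hand": 1}, {"dx": 0.4, "dy": -1.2, "dz": 0, "wx": 0, "wy": 0, "wz": 0, "hand": 1}, {"dx": 0.2, "dy": -0.9, "dz": 0, "wx": 0, "wy": 0, "wz": 0, "hand": 1}, {"dx": 0, "dy": 0, "dz": 0, "wx": 0, "wy": 0, "wz": 0, "hand": 1}])

```text
t: 12.57
tcp_pos: [466.3, 198.8, 292.1]
ee_rot: [0.938, 0.346, -0.0, -0.0]
wrist_force: [-0.6, -0.2, -1.9]
opening: 0.177
gripper_force: 68.4
```

```bash
python3 - <<'E'
from h import *
go((465,199,206),-49.5)
E
```

```text
t 12.57 tcp [466.3 198.8 292.1] ydir -49.5 tilt z [-6.e-04  6.e-04 -1.e+00] q6 1.11 F [-0.6 -0.2 -1.9] open 0.177 -> d cm [-0.09 -0.09  8.61] wz -6.26837596160082e-05
```

Emit:
move_arm(moves=[{"dx": -0.1, "dy": -0.1, "dz": 0.5, "wx": 0, "wy": 0, "wz": 0, "hand": 1}, {"dx": 0, "dy": 0, "dz": 0.9, "wx": 0, "wy": 0, "wz": 0, "hand": 1}, {"dx": 0, "dy": 0, "dz": 0.9, "wx": 0, "wy": 0, "wz": 0, "hand": 1}, {"dx": 0, "dy": 0, "dz": 0.9, "wx": 0, "wy": 0, "wz": 0, "hand": 1}, {"dx": 0, "dy": 0, "dz": 0.9, "wx": 0, "wy": 0, "wz": 0, "hand": 1}, {"dx": 0, "dy": 0, "dz": 0.9, "wx": 0, "wy": 0, "wz": 0, "hand": 1}, {"dx": 0, "dy": 0, "dz": 0.9, "wx": 0, "wy": 0, "wz": 0, "hand": 1}, {"dx": 0, "dy": 0, "dz": 0.9, "wx": 0, "wy": 0, "wz": 0, "hand": 1}, {"dx": 0, "dy": 0, "dz": 0.9, "wx": 0, "wy": 0, "wz": 0, "hand": 1}, {"dx": 0, "dy": 0, "dz": 0.6, "wx": 0, "wy": 0, "wz": 0, "hand": 1}, {"dx": 0, "dy": 0, "dz": 0.3, "wx": 0, "wy": 0, "wz": 0, "hand": 1}, {"dx": 0, "dy": 0, "dz": 0, "wx": 0, "wy": 0, "wz": 0, "hand": 1}])

```text
t: 13.57
tcp_pos: [465.7, 197.0, 205.3]
ee_rot: [0.938, 0.346, -0.001, -0.0]
wrist_force: [-0.4, 0.4, -1.0]
opening: 0.177
gripper_force: 68.4
```

```bash
python3 - <<'E'
from h import *
go((480.2,212,206),-49.5)
s,_=bot.snapshot("side");t,_=bot.snapshot("top")
up=lambda p,x,y,w,h,W,H: cv2.resize(p[y:y+h,x:x+w],(W,H),interpolation=cv2.INTER_CUBIC)
cv2.imwrite("pics/c6.png",np.hstack([up(s,240,130,60,60,480,480),up(t,205,230,50,75,320,480)]))
for X in((480.2,212,126),(480.2,212,92),(464.6,198.8,99)):print(proj("side",X),(proj("side",X)-(240,130)+.5)*8)
E
```

```text
t 13.57 tcp [465.7 197.  205.3] ydir -49.56 tilt z [-1.5e-03 -4.0e-04 -1.0e+00] q6 1.11 F [-0.4  0.4 -1. ] open 0.177 -> d cm [ 2.08 -0.2  -0.07] wz -0.0010019504370694426
[267.30420766 157.63796719] [222.43366125 225.10373753]
[268.17920895 169.6139037 ] [229.4336716  320.91122958]
[261.77852941 170.24509407] [178.22823531 325.96075256]
```

View pics/c6.png

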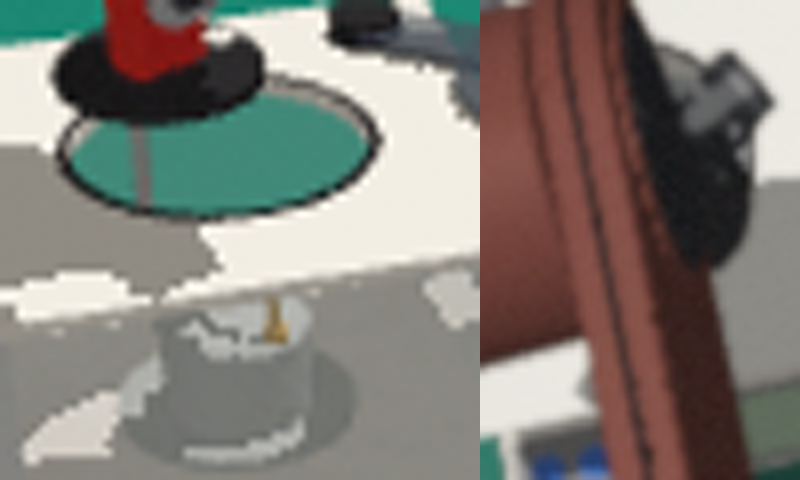

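The view shows the shank going down through the port at crop (143,170), clear of the rim. The weight stands at about (236,325), with one bail foot visible at (278,338). Now entering the bail.

Emit:
move_arm(moves=[{"dx": 0.2, "dy": -0.1, "dz": 0, "wx": 0, "wy": 0, "wz": 0, "hand": 1}, {"dx": 0.3, "dy": -0.1, "dz": 0, "wx": 0, "wy": 0, "wz": 0, "hand": 1}, {"dx": 0.3, "dy": 0, "dz": 0, "wx": 0, "wy": 0, "wz": 0, "hand": 1}, {"dx": 0.3, "dy": 0, "dz": 0, "wx": 0, "wy": 0, "wz": 0, "hand": 1}, {"dx": 0.3, "dy": 0, "dz": 0, "wx": 0, "wy": 0, "wz": 0, "hand": 1}, {"dx": 0.3, "dy": 0, "dz": 0, "wx": 0, "wy": 0, "wz": 0, "hand": 1}, {"dx": 0.3, "dy": 0, "dz": 0, "wx": 0, "wy": 0, "wz": 0, "hand": 1}, {"dx": 0.1, "dy": 0, "dz": 0, "wx": 0, "wy": 0, "wz": 0, "hand": 1}, {"dx": 0, "dy": 0, "dz": 0, "wx": 0, "wy": 0, "wz": 0, "hand": 1}])

```text
t: 14.42
tcp_pos: [481.0, 212.4, 206.2]
ee_rot: [0.938, 0.346, -0.0, 0.0]
wrist_force: [-0.1, -0.3, -1.4]
opening: 0.177
gripper_force: 68.4
```

Emit:
move_arm(moves=[{"dx": 0, "dy": 0, "dz": -0.3, "wx": 0, "wy": 0, "wz": 0, "hand": 1}, {"dx": 0, "dy": 0, "dz": -0.3, "wx": 0, "wy": 0, "wz": 0, "hand": 1}, {"dx": 0, "dy": 0, "dz": -0.3, "wx": 0, "wy": 0, "wz": 0, "hand": 1}, {"dx": 0, "dy": 0, "dz": -0.2, "wx": 0, "wy": 0, "wz": 0, "hand": 1}, {"dx": 0, "dy": 0, "dz": -0.2, "wx": 0, "wy": 0, "wz": 0, "hand": 1}, {"dx": 0, "dy": 0, "dz": -0.1, "wx": 0, "wy": 0, "wz": 0, "hand": 1}, {"dx": 0, "dy": 0, "dz": -0.1, "wx": 0, "wy": 0, "wz": 0, "hand": 1}, {"dx": 0, "dy": 0, "dz": -0.1, "wx": 0, "wy": 0, "wz": 0, "hand": 1}, {"dx": 0, "dy": 0, "dz": -0.1, "wx": 0, "wy": 0, "wz": 0, "hand": 1}, {"dx": 0, "dy": 0, "dz": 0, "wx": 0, "wy": 0, "wz": 0, "hand": 1}])

```text
t: 15.25
tcp_pos: [480.7, 212.2, 223.1]
ee_rot: [0.938, 0.346, -0.0, -0.0]
wrist_force: [0.4, -0.6, -2.8]
opening: 0.18
gripper_force: 68.2
```

Emit:
move_arm(moves=[{"dx": 0, "dy": 0, "dz": -0.1, "wx": 0, "wy": 0, "wz": 0, "hand": 1}, {"dx": 0, "dy": 0, "dz": -0.1, "wx": 0, "wy": 0, "wz": 0, "hand": 1}, {"dx": 0, "dy": 0, "dz": -0.1, "wx": 0, "wy": 0, "wz": 0, "hand": 1}, {"dx": 0, "dy": 0, "dz": -0.1, "wx": 0, "wy": 0, "wz": 0, "hand": 1}, {"dx": 0, "dy": 0, "dz": -0.1, "wx": 0, "wy": 0, "wz": 0, "hand": 1}, {"dx": 0, "dy": 0, "dz": -0.1, "wx": 0, "wy": 0, "wz": 0, "hand": 1}, {"dx": 0, "dy": 0, "dz": 0, "wx": 0, "wy": 0, "wz": 0, "hand": 1}, {"dx": 0, "dy": 0, "dz": 0, "wx": 0, "wy": 0, "wz": 0, "hand": 1}])

```text
t: 15.92
tcp_pos: [480.9, 212.3, 229.4]
ee_rot: [0.938, 0.346, 0.0, 0.0]
wrist_force: [0.4, -0.3, -5.7]
opening: 0.179
gripper_force: 68.2
```

Emit:
move_arm(moves=[{"dx": 0, "dy": 0, "dz": -0.2, "wx": 0, "wy": 0, "wz": 0, "hand": 1}, {"dx": 0, "dy": 0, "dz": -0.4, "wx": 0, "wy": 0, "wz": 0, "hand": 1}, {"dx": 0, "dy": 0, "dz": -0.6, "wx": 0, "wy": 0, "wz": 0, "hand": 1}, {"dx": 0, "dy": 0, "dz": -0.7, "wx": 0, "wy": 0, "wz": 0, "hand": 1}, {"dx": 0, "dy": 0, "dz": -0.7, "wx": 0, "wy": 0, "wz": 0, "hand": 1}, {"dx": 0, "dy": 0, "dz": -0.7, "wx": 0, "wy": 0, "wz": 0, "hand": 1}, {"dx": 0, "dy": 0, "dz": -0.7, "wx": 0, "wy": 0, "wz": 0, "hand": 1}, {"dx": 0, "dy": 0, "dz": -0.7, "wx": 0, "wy": 0, "wz": 0, "hand": 1}, {"dx": 0, "dy": 0, "dz": -0.7, "wx": 0, "wy": 0, "wz": 0, "hand": 1}, {"dx": 0, "dy": 0, "dz": -0.7, "wx": 0, "wy": 0, "wz": 0, "hand": 1}, {"dx": 0, "dy": 0, "dz": -0.7, "wx": 0, "wy": 0, "wz": 0, "hand": 1}, {"dx": 0, "dy": 0, "dz": -0.7, "wx": 0, "wy": 0, "wz": 0, "hand": 1}, {"dx": 0, "dy": 0, "dz": -0.7, "wx": 0, "wy": 0, "wz": 0, "hand": 1}, {"dx": 0, "dy": 0, "dz": -0.7, "wx": 0, "wy": 0, "wz": 0, "hand": 1}, {"dx": 0, "dy": 0, "dz": -0.7, "wx": 0, "wy": 0, "wz": 0, "hand": 1}, {"dx": 0, "dy": 0, "dz": -0.7, "wx": 0, "wy": 0, "wz": 0, "hand": 1}, {"dx": 0, "dy": 0, "dz": -0.7, "wx": 0, "wy": 0, "wz": 0, "hand": 1}, {"dx": 0, "dy": 0, "dz": -0.5, "wx": 0, "wy": 0, "wz": 0, "hand": 1}, {"dx": 0, "dy": 0, "dz": -0.3, "wx": 0, "wy": 0, "wz": 0, "hand": 1}, {"dx": 0, "dy": 0, "dz": 0, "wx": 0, "wy": 0, "wz": 0, "hand": 1}])

```text
t: 17.58
tcp_pos: [481.2, 212.3, 348.3]
ee_rot: [0.938, 0.346, 0.001, 0.0]
wrist_force: [0.1, -0.7, -6.2]
opening: 0.178
gripper_force: 68.2
```

```bash
python3 - <<'E'
from h import *
go((503.8,-282.1,350),-49.5)
s,_=bot.snapshot("side");cv2.imwrite("pics/side7.png",s)
cv2.imwrite("pics/c7.png",cv2.resize(s[40:200,200:350],(560,600),interpolation=cv2.INTER_CUBIC))
E
```

```text
t 17.58 tcp [481.2 212.3 348.3] ydir -49.56 tilt z [ 1.3e-03  4.0e-04 -1.0e+00] q6 1.13 F [ 0.1 -0.7 -6.2] open 0.178 -> d cm [-30.35  39.1   -0.19] wz -0.0010827153820836945
```

View pics/c7.png

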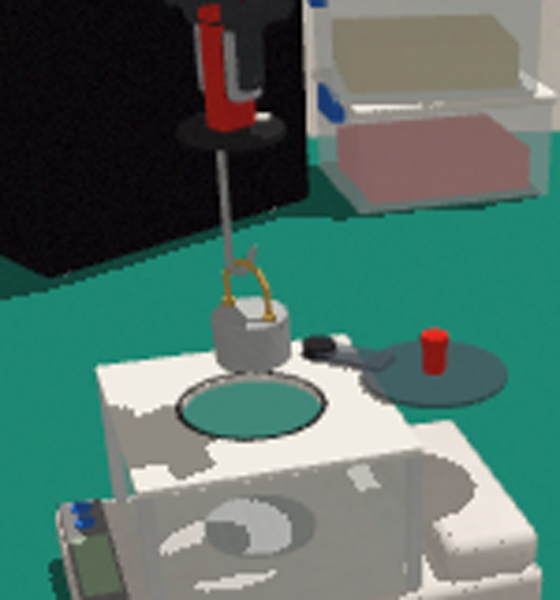

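The crop shows the weight hanging upright from the hook by its bail, clear above the roof at crop (251,335), with the cover open. I carry it slowly to the tray.

Emit:
move_arm(moves=[{"dx": -0.17, "dy": 0.22, "dz": 0, "wx": 0, "wy": 0, "wz": 0, "hand": 1}, {"dx": -0.34, "dy": 0.43, "dz": 0, "wx": 0, "wy": 0, "wz": 0, "hand": 1}, {"dx": -0.51, "dy": 0.65, "dz": 0, "wx": 0, "wy": 0, "wz": 0, "hand": 1}, {"dx": -0.67, "dy": 0.87, "dz": 0, "wx": 0, "wy": 0, "wz": 0, "hand": 1}, {"dx": -0.84, "dy": 1.09, "dz": 0, "wx": 0, "wy": 0, "wz": 0, "hand": 1}, {"dx": -0.84, "dy": 1.09, "dz": 0, "wx": 0, "wy": 0, "wz": 0, "hand": 1}, {"dx": -0.84, "dy": 1.09, "dz": 0, "wx": 0, "wy": 0, "wz": 0, "hand": 1}, {"dx": -0.84, "dy": 1.09, "dz": 0, "wx": 0, "wy": 0, "wz": 0, "hand": 1}, {"dx": -0.84, "dy": 1.09, "dz": 0, "wx": 0, "wy": 0, "wz": 0, "hand": 1}, {"dx": -0.84, "dy": 1.09, "dz": 0, "wx": 0, "wy": 0, "wz": 0, "hand": 1}, {"dx": -0.84, "dy": 1.09, "dz": 0, "wx": 0, "wy": 0, "wz": 0, "hand": 1}, {"dx": -0.84, "dy": 1.09, "dz": 0, "wx": 0, "wy": 0, "wz": 0, "hand": 1}, {"dx": -0.84, "dy": 1.09, "dz": 0, "wx": 0, "wy": 0, "wz": 0, "hand": 1}, {"dx": -0.84, "dy": 1.09, "dz": 0, "wx": 0, "wy": 0, "wz": 0, "hand": 1}, {"dx": -0.84, "dy": 1.09, "dz": 0, "wx": 0, "wy": 0, "wz": 0, "hand": 1}, {"dx": -0.84, "dy": 1.09, "dz": 0, "wx": 0, "wy": 0, "wz": 0, "hand": 1}, {"dx": -0.84, "dy": 1.09, "dz": 0, "wx": 0, "wy": 0, "wz": 0, "hand": 1}, {"dx": -0.84, "dy": 1.09, "dz": 0, "wx": 0, "wy": 0, "wz": 0, "hand": 1}, {"dx": -0.84, "dy": 1.09, "dz": 0, "wx": 0, "wy": 0, "wz": 0, "hand": 1}, {"dx": -0.84, "dy": 1.09, "dz": 0, "wx": 0, "wy": 0, "wz": 0, "hand": 1}])

```text
t: 19.3
tcp_pos: [492.4, -36.9, 347.2]
ee_rot: [0.939, 0.345, -0.0, 0.0]
wrist_force: [0.2, 0.2, -6.5]
opening: 0.178
gripper_force: 68.3
```

Emit:
move_arm(moves=[{"dx": -0.84, "dy": 1.09, "dz": 0, "wx": 0, "wy": 0, "wz": 0, "hand": 1}, {"dx": -0.84, "dy": 1.09, "dz": 0, "wx": 0, "wy": 0, "wz": 0, "hand": 1}, {"dx": -0.84, "dy": 1.09, "dz": 0, "wx": 0, "wy": 0, "wz": 0, "hand": 1}, {"dx": -0.84, "dy": 1.09, "dz": 0, "wx": 0, "wy": 0, "wz": 0, "hand": 1}, {"dx": -0.84, "dy": 1.09, "dz": 0, "wx": 0, "wy": 0, "wz": 0, "hand": 1}, {"dx": -0.84, "dy": 1.09, "dz": 0, "wx": 0, "wy": 0, "wz": 0, "hand": 1}, {"dx": -0.84, "dy": 1.09, "dz": 0, "wx": 0, "wy": 0, "wz": 0, "hand": 1}, {"dx": -0.84, "dy": 1.09, "dz": 0, "wx": 0, "wy": 0, "wz": 0, "hand": 1}, {"dx": -0.84, "dy": 1.09, "dz": 0, "wx": 0, "wy": 0, "wz": 0, "hand": 1}, {"dx": -0.84, "dy": 1.09, "dz": 0, "wx": 0, "wy": 0, "wz": 0, "hand": 1}, {"dx": -0.84, "dy": 1.09, "dz": 0, "wx": 0, "wy": 0, "wz": 0, "hand": 1}, {"dx": -0.84, "dy": 1.09, "dz": 0, "wx": 0, "wy": 0, "wz": 0, "hand": 1}, {"dx": -0.84, "dy": 1.09, "dz": 0, "wx": 0, "wy": 0, "wz": 0, "hand": 1}, {"dx": -0.84, "dy": 1.09, "dz": 0, "wx": 0, "wy": 0, "wz": 0, "hand": 1}, {"dx": -0.84, "dy": 1.09, "dz": 0, "wx": 0, "wy": 0, "wz": 0, "hand": 1}, {"dx": -0.84, "dy": 1.09, "dz": 0, "wx": 0, "wy": 0, "wz": 0, "hand": 1}, {"dx": -0.67, "dy": 0.87, "dz": 0, "wx": 0, "wy": 0, "wz": 0, "hand": 1}, {"dx": -0.51, "dy": 0.65, "dz": 0, "wx": 0, "wy": 0, "wz": 0, "hand": 1}, {"dx": -0.34, "dy": 0.43, "dz": 0, "wx": 0, "wy": 0, "wz": 0, "hand": 1}, {"dx": -0.17, "dy": 0.22, "dz": 0, "wx": 0, "wy": 0, "wz": 0, "hand": 1}])

```text
t: 20.97
tcp_pos: [504.9, -283.3, 347.1]
ee_rot: [0.938, 0.345, -0.0, -0.0]
wrist_force: [0.3, -0.0, -6.8]
opening: 0.178
gripper_force: 68.3
```

```bash
python3 - <<'E'
from h import *
go((503.8,-282.1,200),-49.5)
E
```

```text
t 20.97 tcp [ 504.9 -283.3  347.1] ydir -49.59 tilt z [-2.e-04  2.e-04 -1.e+00] q6 0.22 F [ 0.3 -0.  -6.8] open 0.178 -> d cm [-0.   -0.16 14.71] wz -0.0016305485706557328
```

Emit:
move_arm(moves=[{"dx": 0, "dy": -0.16, "dz": 0.3, "wx": 0, "wy": 0, "wz": 0, "hand": 1}, {"dx": 0, "dy": 0, "dz": 0.6, "wx": 0, "wy": 0, "wz": 0, "hand": 1}, {"dx": 0, "dy": 0, "dz": 1, "wx": 0, "wy": 0, "wz": 0, "hand": 1}, {"dx": 0, "dy": 0, "dz": 1, "wx": 0, "wy": 0, "wz": 0, "hand": 1}, {"dx": 0, "dy": 0, "dz": 1, "wx": 0, "wy": 0, "wz": 0, "hand": 1}, {"dx": 0, "dy": 0, "dz": 1, "wx": 0, "wy": 0, "wz": 0, "hand": 1}, {"dx": 0, "dy": 0, "dz": 1, "wx": 0, "wy": 0, "wz": 0, "hand": 1}, {"dx": 0, "dy": 0, "dz": 1, "wx": 0, "wy": 0, "wz": 0, "hand": 1}, {"dx": 0, "dy": 0, "dz": 1, "wx": 0, "wy": 0, "wz": 0, "hand": 1}, {"dx": 0, "dy": 0, "dz": 1, "wx": 0, "wy": 0, "wz": 0, "hand": 1}, {"dx": 0, "dy": 0, "dz": 1, "wx": 0, "wy": 0, "wz": 0, "hand": 1}, {"dx": 0, "dy": 0, "dz": 1, "wx": 0, "wy": 0, "wz": 0, "hand": 1}, {"dx": 0, "dy": 0, "dz": 1, "wx": 0, "wy": 0, "wz": 0, "hand": 1}, {"dx": 0, "dy": 0, "dz": 1, "wx": 0, "wy": 0, "wz": 0, "hand": 1}, {"dx": 0, "dy": 0, "dz": 1, "wx": 0, "wy": 0, "wz": 0, "hand": 1}, {"dx": 0, "dy": 0, "dz": 1, "wx": 0, "wy": 0, "wz": 0, "hand": 1}, {"dx": 0, "dy": 0, "dz": 0.8, "wx": 0, "wy": 0, "wz": 0, "hand": 1}, {"dx": 0, "dy": 0, "dz": 0.5, "wx": 0, "wy": 0, "wz": 0, "hand": 1}, {"dx": 0, "dy": 0, "dz": 0.2, "wx": 0, "wy": 0, "wz": 0, "hand": 1}, {"dx": 0, "dy": 0, "dz": 0, "wx": 0, "wy": 0, "wz": 0, "hand": 1}])

```text
t: 22.63
tcp_pos: [503.7, -281.1, 182.7]
ee_rot: [0.938, 0.346, -0.0, -0.0]
wrist_force: [0.5, 0.0, -6.6]
opening: 0.178
gripper_force: 68.4
```

```bash
python3 - <<'E'
from h import *
go((503.8,-282.1,168.2),-49.5)
s,_=bot.snapshot("side");t,_=bot.snapshot("top");cv2.imwrite("pics/side8.png",s);cv2.imwrite("pics/top8.png",t)
up=lambda p,x,y,w,h,W,H: cv2.resize(p[y:y+h,x:x+w],(W,H),interpolation=cv2.INTER_CUBIC)
cv2.imwrite("pics/c8.png",np.hstack([up(s,250,290,110,110,550,550),up(t,390,217,50,110,250,550)]))
for X in((503.8,-282.1,4),(503.8,-282.1,20)):print((proj("side",X)-(250,290)+.5)*5)
E
```

```text
t 22.63 tcp [ 503.7 -281.1  182.7] ydir -49.56 tilt z [-7.e-04  5.e-04 -1.e+00] q6 0.22 F [ 0.5  0.  -6.6] open 0.178 -> d cm [-0.05  0.08  1.45] wz -0.001046002544517283
[240.21546694 435.4162804 ]
[239.21319241 406.54535089]
```

View pics/c8.png

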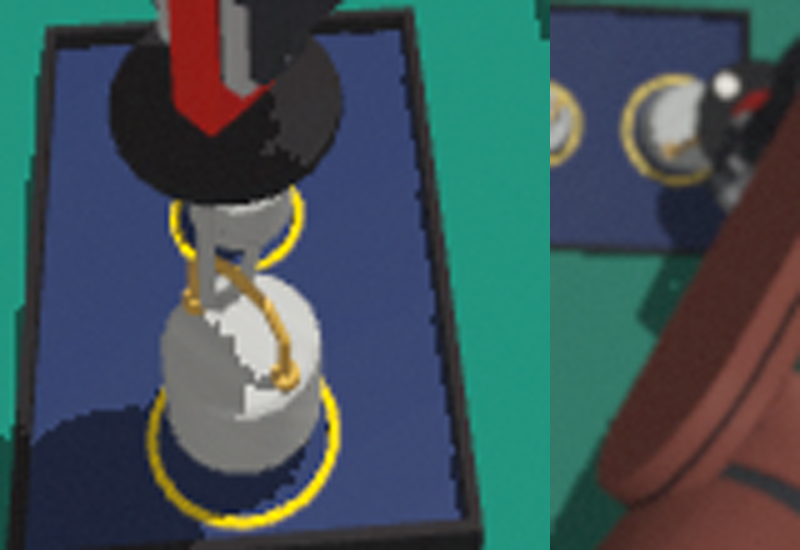

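The weight hangs upright over the large yellow ring. In the crop its cylinder spans columns 161 to 322 with its bottom edge at row 473. The ring spans columns 148 to 341 with its bottom at row 527.

```bash
python3 - <<'E'
from h import *
a=np.linspace(0,2*np.pi,200)
def ext(x,y,z,r):
    P=np.array([(proj("side",(x+r*np.cos(k),y+r*np.sin(k),z))-(250,290)+.5)*5 for k in a]);return P.min(0).round(1),P.max(0).round(1)
print("ring r30",ext(503.8,-282.1,4,30),"seen 148..341, bottom 527")
for y in(-282.1,-281.1,-279):
    for z in(17,18.5,20): print(y,z,"bottom",ext(503.7,y,z,24)[1],"top",ext(503.7,y,z+32,24))
E
```

```text
ring r30 (array([143.5, 346.3]), array([336.3, 532.4])) seen 148..341, bottom 527
-282.1 17 bottom [316.9 489.2] top (array([156.2, 279.8]), array([317.3, 429.3]))
-282.1 18.5 bottom [316.9 486.5] top (array([156. , 276.9]), array([317.3, 426.4]))
-282.1 20 bottom [317.  483.7] top (array([155.8, 274. ]), array([317.4, 423.5]))
-281.1 17 bottom [316.5 485.9] top (array([156. , 276.9]), array([316.9, 426. ]))
-281.1 18.5 bottom [316.5 483.2] top (array([155.8, 274. ]), array([316.9, 423.1]))
-281.1 20 bottom [316.5 480.4] top (array([155.6, 271.1]), array([316.9, 420.2]))Traceback (most recent call last):
  File "<stdin>", line 7, in <module>
  File "<stdin>", line 4, in ext
  File "h.py", line 10, in proj
    m,R,c=cam(n);p=R@(np.array(X)-c);return np.array([m["fx"]*p[0]/p[2]+m["cx"],m["fy"]*p[1]/p[2]+m["cy"]])
          ~~~^^^
  File "h.py", line 4, in cam
    m=bot.camera_model(n);R=np.array(m["R"]);return m,R,-R.T@np.array(m["t"])
ValueError: time passes only in moves, steps and waits
```

Emit:
move_arm(moves=[{"dx": -0.05, "dy": 0.1, "dz": 0.1, "wx": 0, "wy": 0, "wz": 0, "hand": 1}, {"dx": 0, "dy": 0, "dz": 0.2, "wx": 0, "wy": 0, "wz": 0, "hand": 1}, {"dx": 0, "dy": 0, "dz": 0.2, "wx": 0, "wy": 0, "wz": 0, "hand": 1}, {"dx": 0, "dy": 0, "dz": 0.2, "wx": 0, "wy": 0, "wz": 0, "hand": 1}, {"dx": 0, "dy": 0, "dz": 0.2, "wx": 0, "wy": 0, "wz": 0, "hand": 1}, {"dx": 0, "dy": 0, "dz": 0.1, "wx": 0, "wy": 0, "wz": 0, "hand": 1}, {"dx": 0, "dy": 0, "dz": 0.1, "wx": 0, "wy": 0, "wz": 0, "hand": 1}, {"dx": 0, "dy": 0, "dz": 0, "wx": 0, "wy": 0, "wz": 0, "hand": 1}, {"dx": 0, "dy": 0, "dz": 0.1, "wx": 0, "wy": 0, "wz": 0, "hand": 1}, {"dx": 0, "dy": 0, "dz": 0.1, "wx": 0, "wy": 0, "wz": 0, "hand": 1}, {"dx": 0, "dy": 0, "dz": 0.1, "wx": 0, "wy": 0, "wz": 0, "hand": 1}, {"dx": 0, "dy": 0, "dz": 0.1, "wx": 0, "wy": 0, "wz": 0, "hand": 1}, {"dx": 0, "dy": 0, "dz": 0.1, "wx": 0, "wy": 0, "wz": 0, "hand": 1}, {"dx": 0, "dy": 0, "dz": 0, "wx": 0, "wy": 0, "wz": 0, "hand": 1}])

```text
t: 23.9
tcp_pos: [504.6, -282.6, 167.7]
ee_rot: [0.938, 0.346, 0.0, 0.0]
wrist_force: [0.3, -0.0, -5.2]
opening: 0.18
gripper_force: 68.7
```

Emit:
move_arm(moves=[{"dx": 0, "dy": 0, "dz": 0.1, "wx": 0, "wy": 0, "wz": 0, "hand": 1}, {"dx": 0, "dy": 0, "dz": 0.1, "wx": 0, "wy": 0, "wz": 0, "hand": 1}, {"dx": 0, "dy": 0, "dz": 0.1, "wx": 0, "wy": 0, "wz": 0, "hand": 1}, {"dx": 0, "dy": 0, "dz": 0.1, "wx": 0, "wy": 0, "wz": 0, "hand": 1}, {"dx": 0, "dy": 0, "dz": 0.1, "wx": 0, "wy": 0, "wz": 0, "hand": 1}, {"dx": 0, "dy": 0, "dz": 0.1, "wx": 0, "wy": 0, "wz": 0, "hand": 1}, {"dx": 0, "dy": 0, "dz": 0.1, "wx": 0, "wy": 0, "wz": 0, "hand": 1}, {"dx": 0, "dy": 0, "dz": 0.1, "wx": 0, "wy": 0, "wz": 0, "hand": 1}, {"dx": 0, "dy": 0, "dz": 0.1, "wx": 0, "wy": 0, "wz": 0, "hand": 1}, {"dx": 0, "dy": 0, "dz": 0.1, "wx": 0, "wy": 0, "wz": 0, "hand": 1}, {"dx": 0, "dy": 0, "dz": 0.1, "wx": 0, "wy": 0, "wz": 0, "hand": 1}, {"dx": 0, "dy": 0, "dz": 0, "wx": 0, "wy": 0, "wz": 0, "hand": 1}, {"dx": 0, "dy": 0, "dz": 0, "wx": 0, "wy": 0, "wz": 0, "hand": 1}])

```text
t: 24.98
tcp_pos: [504.1, -282.3, 156.2]
ee_rot: [0.938, 0.346, -0.0, -0.0]
wrist_force: [0.5, -1.1, -1.7]
opening: 0.179
gripper_force: 69.1
```

```bash
python3 - <<'E'
from h import *
go((503.8,-282.1,157),-49.5)
s,_=bot.snapshot("side");cv2.imwrite("pics/side9.png",s)
for x in(280,320):pass
g=cv2.cvtColor(s,cv2.COLOR_BGR2HSV)
# weight grey extents on rows near base, and ring
for y in(374,378,382): 
    r=g[y,270:330];grey=np.where((r[:,1]<50)&(r[:,2]>70))[0]+270;ye=np.where((r[:,0]>18)&(r[:,0]<36)&(r[:,1]>120))[0]+270;print(y,"grey",grey.min() if len(grey) else 0,grey.max() if len(grey) else 0,"yellow",ye)
c=g[340:400,298];print("col298 grey rows",np.where((c[:,1]<50)&(c[:,2]>70))[0].max()+340,"yellow",np.where((c[:,0]>18)&(c[:,0]<36)&(c[:,1]>120))[0]+340)
E
```

```text
t 24.98 tcp [ 504.1 -282.3  156.2] ydir -49.56 tilt z [-1.e-04  1.e-04 -1.e+00] q6 0.22 F [ 0.5 -1.1 -1.7] open 0.179 -> d cm [-0.01 -0.04 -0.08] wz -0.0010073601969934711
374 grey 284 315 yellow [280 281 307 308 309 316 317]
378 grey 285 314 yellow [279 280 281 316 317]
382 grey 286 314 yellow [280 281 315 316]
col298 grey rows 390 yellow [351 352 393 394 395]
```

Emit:
move_arm(moves=[{"dx": 0, "dy": 0, "dz": 0.2, "wx": 0, "wy": 0, "wz": 0, "hand": 1}, {"dx": 0, "dy": 0, "dz": 0.2, "wx": 0, "wy": 0, "wz": 0, "hand": 1}, {"dx": 0, "dy": 0, "dz": 0.2, "wx": 0, "wy": 0, "wz": 0, "hand": 1}, {"dx": 0, "dy": 0, "dz": 0, "wx": 0, "wy": 0, "wz": 0, "hand": 1}, {"dx": -0.1, "dy": 0, "dz": 0, "wx": 0, "wy": 0, "wz": 0, "hand": 1}, {"dx": -0.3, "dy": 0, "dz": 0, "wx": 0, "wy": 0, "wz": 0, "hand": 1}, {"dx": -0.3, "dy": 0, "dz": 0, "wx": 0, "wy": 0, "wz": 0, "hand": 1}, {"dx": -0.3, "dy": 0, "dz": 0, "wx": 0, "wy": 0, "wz": 0, "hand": 1}, {"dx": -0.3, "dy": 0, "dz": 0, "wx": 0, "wy": 0, "wz": 0, "hand": 1}, {"dx": -0.3, "dy": 0, "dz": 0, "wx": 0, "wy": 0, "wz": 0, "hand": 1}, {"dx": -0.3, "dy": 0, "dz": 0, "wx": 0, "wy": 0, "wz": 0, "hand": 1}, {"dx": -0.3, "dy": 0, "dz": 0, "wx": 0, "wy": 0, "wz": 0, "hand": 1}, {"dx": -0.3, "dy": 0, "dz": 0, "wx": 0, "wy": 0, "wz": 0, "hand": 1}, {"dx": -0.3, "dy": 0, "dz": 0, "wx": 0, "wy": 0, "wz": 0, "hand": 1}, {"dx": 0, "dy": 0, "dz": 0, "wx": 0, "wy": 0, "wz": 0, "hand": 1}])

```text
t: 26.28
tcp_pos: [482.4, -301.0, 150.3]
ee_rot: [0.938, 0.345, -0.0, 0.0]
wrist_force: [0.3, 0.1, -1.9]
opening: 0.183
gripper_force: 69.1
```

```bash
python3 - <<'E'
from h import *
go((504,-282,250),-49.5)
s,_=bot.snapshot("side")
g=cv2.cvtColor(s,cv2.COLOR_BGR2HSV)
for y in(374,378,382): 
    r=g[y,270:330];grey=np.where((r[:,1]<50)&(r[:,2]>70))[0]+270;ye=np.where((r[:,0]>18)&(r[:,0]<36)&(r[:,1]>120))[0]+270;print(y,"grey",grey.min() if len(grey) else 0,grey.max() if len(grey) else 0,"yellow",ye)
E
```

```text
t 26.28 tcp [ 482.4 -301.   150.3] ydir -49.59 tilt z [-2.e-04 -1.e-04 -1.e+00] q6 0.17 F [ 0.3  0.1 -1.9] open 0.183 -> d cm [ 2.87 -0.04 -9.97] wz -0.0014923030547375905
374 grey 277 315 yellow [280 281 307 308 309 316 317]
378 grey 277 314 yellow [316 317]
382 grey 286 314 yellow [280 281 315 316]
```

The hook is out of the bail, 28 mm clear, and the weight's edges did not move. Raising it and going to the holder.

Emit:
move_arm(moves=[{"dx": 0, "dy": 0, "dz": -0.5, "wx": 0, "wy": 0, "wz": 0, "hand": 1}, {"dx": 0, "dy": 0, "dz": -1, "wx": 0, "wy": 0, "wz": 0, "hand": 1}, {"dx": 0, "dy": 0, "dz": -1.5, "wx": 0, "wy": 0, "wz": 0, "hand": 1}, {"dx": 0, "dy": 0, "dz": -1.5, "wx": 0, "wy": 0, "wz": 0, "hand": 1}, {"dx": 0, "dy": 0, "dz": -1.5, "wx": 0, "wy": 0, "wz": 0, "hand": 1}, {"dx": 0, "dy": 0, "dz": -1.5, "wx": 0, "wy": 0, "wz": 0, "hand": 1}, {"dx": 0, "dy": 0, "dz": -1.5, "wx": 0, "wy": 0, "wz": 0, "hand": 1}, {"dx": 0, "dy": 0, "dz": -1.5, "wx": 0, "wy": 0, "wz": 0, "hand": 1}, {"dx": 0, "dy": 0, "dz": -1.5, "wx": 0, "wy": 0, "wz": 0, "hand": 1}, {"dx": 0, "dy": 0, "dz": -1.5, "wx": 0, "wy": 0, "wz": 0, "hand": 1}, {"dx": 0, "dy": 0, "dz": -0.5, "wx": 0, "wy": 0, "wz": 0, "hand": 1}, {"dx": 0, "dy": 0, "dz": 0, "wx": 0, "wy": 0, "wz": 0, "hand": 1}])

```text
t: 27.33
tcp_pos: [483.8, -301.1, 293.1]
ee_rot: [0.938, 0.346, 0.001, 0.002]
wrist_force: [-0.2, 0.3, -1.9]
opening: 0.18
gripper_force: 69.1
```

Emit:
move_arm(moves=[{"dx": 0.6, "dy": -0.4, "dz": 0, "wx": 0, "wy": 0, "wz": 0, "hand": 1}, {"dx": 1.0, "dy": -0.8, "dz": 0, "wx": 0, "wy": 0, "wz": 0, "hand": 1}, {"dx": 1.5, "dy": -1.1, "dz": 0, "wx": 0, "wy": 0, "wz": 0, "hand": 1}, {"dx": 1.5, "dy": -1.1, "dz": 0, "wx": 0, "wy": 0, "wz": 0, "hand": 1}, {"dx": 1.5, "dy": -1.1, "dz": 0, "wx": 0, "wy": 0, "wz": 0, "hand": 1}, {"dx": 1.5, "dy": -1.1, "dz": 0, "wx": 0, "wy": 0, "wz": 0, "hand": 1}, {"dx": 1.5, "dy": -1.1, "dz": 0, "wx": 0, "wy": 0, "wz": 0, "hand": 1}, {"dx": 1.5, "dy": -1.1, "dz": 0, "wx": 0, "wy": 0, "wz": 0, "hand": 1}, {"dx": 1.5, "dy": -1.1, "dz": 0, "wx": 0, "wy": 0, "wz": 0, "hand": 1}, {"dx": 1.5, "dy": -1.1, "dz": 0, "wx": 0, "wy": 0, "wz": 0, "hand": 1}, {"dx": 1.5, "dy": -1.1, "dz": 0, "wx": 0, "wy": 0, "wz": 0, "hand": 1}, {"dx": 1.5, "dy": -1.1, "dz": 0, "wx": 0, "wy": 0, "wz": 0, "hand": 1}, {"dx": 1.5, "dy": -1.1, "dz": 0, "wx": 0, "wy": 0, "wz": 0, "hand": 1}, {"dx": 1.5, "dy": -1.1, "dz": 0, "wx": 0, "wy": 0, "wz": 0, "hand": 1}, {"dx": 1.5, "dy": -1.1, "dz": 0, "wx": 0, "wy": 0, "wz": 0, "hand": 1}, {"dx": 1.5, "dy": -1.1, "dz": 0, "wx": 0, "wy": 0, "wz": 0, "hand": 1}, {"dx": 1.5, "dy": -1.1, "dz": 0, "wx": 0, "wy": 0, "wz": 0, "hand": 1}, {"dx": 1.5, "dy": -1.1, "dz": 0, "wx": 0, "wy": 0, "wz": 0, "hand": 1}, {"dx": 0.8, "dy": -0.6, "dz": 0, "wx": 0, "wy": 0, "wz": 0, "hand": 1}, {"dx": 0, "dy": 0, "dz": 0, "wx": 0, "wy": 0, "wz": 0, "hand": 1}])

```text
t: 29.0
tcp_pos: [557.3, 21.0, 289.2]
ee_rot: [0.938, 0.347, -0.001, -0.001]
wrist_force: [-0.4, 0.4, -1.5]
opening: 0.181
gripper_force: 69.1
```

```bash
python3 - <<'E'
from h import *
go((557,18.5,122.7),-49.5)
E
```

```text
t 29.0 tcp [557.3  21.  289.2] ydir -49.38 tilt z [-0.0018  0.001  -1.    ] q6 0.76 F [-0.4  0.4 -1.5] open 0.181 -> d cm [-0.18  0.2  16.65] wz 0.002016470493141053
```

Emit:
move_arm(moves=[{"dx": -0.2, "dy": 0.2, "dz": 0.4, "wx": 0, "wy": 0, "wz": 0, "hand": 1}, {"dx": 0, "dy": 0, "dz": 0.8, "wx": 0, "wy": 0, "wz": 0, "hand": 1}, {"dx": 0, "dy": 0, "dz": 1, "wx": 0, "wy": 0, "wz": 0, "hand": 1}, {"dx": 0, "dy": 0, "dz": 1, "wx": 0, "wy": 0, "wz": 0, "hand": 1}, {"dx": 0, "dy": 0, "dz": 1, "wx": 0, "wy": 0, "wz": 0, "hand": 1}, {"dx": 0, "dy": 0, "dz": 1, "wx": 0, "wy": 0, "wz": 0, "hand": 1}, {"dx": 0, "dy": 0, "dz": 0.6, "wx": 0, "wy": 0, "wz": 0, "hand": 1}, {"dx": 0, "dy": 0, "dz": 0.2, "wx": 0, "wy": 0, "wz": 0, "hand": 1}, {"dx": 0, "dy": 0, "dz": 0, "wx": 0, "wy": 0, "wz": 0, "hand": 1}])

```text
t: 29.75
tcp_pos: [557.3, 15.5, 229.3]
ee_rot: [0.938, 0.346, -0.001, -0.0]
wrist_force: [0.3, 1.4, -0.5]
opening: 0.175
gripper_force: 69.1
```

```bash
python3 - <<'E'
from h import *
go((557,18.5,122.7),-49.5)
s,_=bot.snapshot("side");cv2.imwrite("pics/side10.png",s)
# wire bend vs tube: grey columns just above the rim
st=bot.read_state()
print("tube rim centre px",proj("side",(556.7,18.5,100)),"rim edge cols",proj("side",(531,18.5,100))[0],proj("side",(582,18.5,100))[0])
g=cv2.cvtColor(s,cv2.COLOR_BGR2HSV)
for y in range(176,206,3):
    r=g[y,290:330];print(y,np.where(r[:,1]<90)[0]+290)
E
```

```text
t 29.75 tcp [557.3  15.5 229.3] ydir -49.57 tilt z [-1.5e-03  2.0e-04 -1.0e+00] q6 0.75 F [ 0.3  1.4 -0.5] open 0.175 -> d cm [ 0.19 -0.23 10.66] wz -0.0011894960510992895
tube rim centre px [307.81581774 210.49666997] rim edge cols 295.581252705346 319.74910668919125
176 [290 291 292 293 294 295 296 297 298 299 300 301 302 303 304 305 306 307
 308 309 310 311 312 313 314 315 316 317 318 319 320 321 322 323 324 325
 326 327 328 329]
179 [290 291 292 293 294 295 296 297 298 299 300 301 302 303 304 305 306 307
 308 309 310 311 312 313 314 315 316 317 318 319 320 321 322 323 324 325
 326 327 328 329]
182 [290 291 292 293 294 295 296 297 298 299 300 301 302 303 304 305 306 307
 308 309 310 311 312 313 314 315 316 317 318 319 320 321 322 323 324 325
 326 327 328 329]
185 [290 291 292 293 294 295 296 297 298 299 300 301 302 303 304 305 306 307
 308 309 310 311 312 313 314 315 316 317 318 319 320 321 322 323 324 325
 326 327 328 329]
188 [290 291 292 293 294 295 296 297 298 299 300 301 302 303 304 305 306 307
 308 309 310 311 312 313 314 315 316 317 318 319 320 321 322 323 324 325
 326 327 328 329]
191 [290 291 292 293 294 295 296 297 298 299 300 301 302 303 304 305 306 307
 308 309 310 311 312 313 314 315 316 317 318 319 320 321 322 323 324 325
 326 327 328 329]
194 [290 291 292 293 294 295 296 297 298 299 300 301 302 303 304 305 306 307
 308 309 310 311 312 313 314 315 316 317 318 319 320 321 322 323 324 325
 326 327 328 329]
197 [290 291 292 293 294 295 296 297 298 299 300 301 302 303 304 305 306 307
 308 309 310 311 312 313 314 315 316 317 318 319 320 321 322 323 324 325
 326 327 328 329]
200 [290 291 292 293 294 295 296 297 298 299 300 301 302 303 304 305 306 307
 308 309 310 311 312 313 314 315 316 317 318 319 320 321 322 323 324 325
 326 327 328 329]
203 [290 291 292 293 294 295 296 297 298 299 300 301 302 303 304 305 306 307
 308 309 310 311 312 313 314 315 316 317 318 319 320 321 322 323 324 325
 326 327 328 329]
```

Emit:
move_arm(moves=[{"dx": 0.1, "dy": -0.12, "dz": 0, "wx": 0, "wy": 0, "wz": 0, "hand": 1}, {"dx": 0, "dy": 0, "dz": 0, "wx": 0, "wy": 0, "wz": 0, "hand": 1}, {"dx": 0, "dy": 0, "dz": 0, "wx": 0, "wy": 0, "wz": 0, "hand": 1}])

```text
t: 30.05
tcp_pos: [558.0, 17.2, 231.0]
ee_rot: [0.938, 0.346, 0.001, 0.0]
wrist_force: [0.2, -0.2, -1.3]
opening: 0.176
gripper_force: 69.1
```

```bash
python3 - <<'E'
from h import *
go((557,18.5,122.7),-49.5)
s,_=bot.snapshot("side");cv2.imwrite("pics/c10.png",cv2.resize(s[130:250,250:370],(600,600),interpolation=cv2.INTER_CUBIC))
E
```

```text
t 30.05 tcp [558.   17.2 231. ] ydir -49.55 tilt z [ 1.2e-03 -1.0e-04 -1.0e+00] q6 0.75 F [ 0.2 -0.2 -1.3] open 0.176 -> d cm [-1.000e-02 -1.700e-01  1.083e+01] wz -0.0007995296156913908
```

View pics/c10.png

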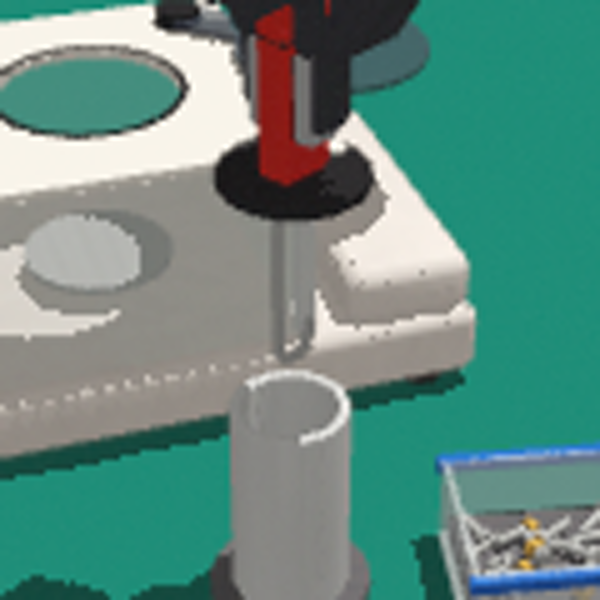

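The hook hangs centred over the tube: bend at crop (292,355), tube mouth centre at (291,405). Lowering.

Emit:
move_arm(moves=[{"dx": 0, "dy": -0.1, "dz": 0.4, "wx": 0, "wy": 0, "wz": 0, "hand": 1}, {"dx": 0, "dy": 0, "dz": 0.7, "wx": 0, "wy": 0, "wz": 0, "hand": 1}, {"dx": 0, "dy": 0, "dz": 0.8, "wx": 0, "wy": 0, "wz": 0, "hand": 1}, {"dx": 0, "dy": 0, "dz": 0.8, "wx": 0, "wy": 0, "wz": 0, "hand": 1}, {"dx": 0, "dy": 0, "dz": 0.8, "wx": 0, "wy": 0, "wz": 0, "hand": 1}, {"dx": 0, "dy": 0, "dz": 0.8, "wx": 0, "wy": 0, "wz": 0, "hand": 1}, {"dx": 0, "dy": 0, "dz": 0.8, "wx": 0, "wy": 0, "wz": 0, "hand": 1}, {"dx": 0, "dy": 0, "dz": 0.8, "wx": 0, "wy": 0, "wz": 0, "hand": 1}, {"dx": 0, "dy": 0, "dz": 0.8, "wx": 0, "wy": 0, "wz": 0, "hand": 1}, {"dx": 0, "dy": 0, "dz": 0.8, "wx": 0, "wy": 0, "wz": 0, "hand": 1}, {"dx": 0, "dy": 0, "dz": 0.8, "wx": 0, "wy": 0, "wz": 0, "hand": 1}, {"dx": 0, "dy": 0, "dz": 0.8, "wx": 0, "wy": 0, "wz": 0, "hand": 1}, {"dx": 0, "dy": 0, "dz": 0.6, "wx": 0, "wy": 0, "wz": 0, "hand": 1}, {"dx": 0, "dy": 0, "dz": 0.3, "wx": 0, "wy": 0, "wz": 0, "hand": 1}, {"dx": 0, "dy": 0, "dz": 0, "wx": 0, "wy": 0, "wz": 0, "hand": 1}, {"dx": 0, "dy": 0, "dz": 0, "wx": 0, "wy": 0, "wz": 0, "hand": 1}])

```text
t: 31.43
tcp_pos: [557.1, 17.8, 130.3]
ee_rot: [0.938, 0.346, -0.0, 0.0]
wrist_force: [-0.5, -0.4, -1.1]
opening: 0.179
gripper_force: 69.1
```

Emit:
move_arm(moves=[{"dx": 0, "dy": 0, "dz": 0.2, "wx": 0, "wy": 0, "wz": 0, "hand": 1}, {"dx": 0, "dy": 0, "dz": 0.2, "wx": 0, "wy": 0, "wz": 0, "hand": 1}, {"dx": 0, "dy": 0, "dz": 0.1, "wx": 0, "wy": 0, "wz": 0, "hand": 1}, {"dx": 0, "dy": 0, "dz": 0.1, "wx": 0, "wy": 0, "wz": 0, "hand": 1}, {"dx": 0, "dy": 0, "dz": 0.1, "wx": 0, "wy": 0, "wz": 0, "hand": 1}, {"dx": 0, "dy": 0, "dz": 0.1, "wx": 0, "wy": 0, "wz": 0, "hand": 1}, {"dx": 0, "dy": 0, "dz": 0, "wx": 0, "wy": 0, "wz": 0, "hand": 1}, {"dx": 0, "dy": 0, "dz": 0, "wx": 0, "wy": 0, "wz": 0, "hand": 1}])

```text
t: 32.1
tcp_pos: [557.1, 17.8, 122.7]
ee_rot: [0.938, 0.346, 0.0, 0.0]
wrist_force: [-2.2, -0.2, 2.7]
opening: 0.177
gripper_force: 69.3
```

Seated (upward contact force). I open slowly, then back straight up.

Emit:
move_arm(grip_force=20, moves=[{"dx": 0, "dy": 0, "dz": 0, "wx": 0, "wy": 0, "wz": 0, "hand": 1}, {"dx": 0, "dy": 0, "dz": 0, "wx": 0, "wy": 0, "wz": 0, "hand": 0.5}, {"dx": 0, "dy": 0, "dz": 0, "wx": 0, "wy": 0, "wz": 0, "hand": 0.2}, {"dx": 0, "dy": 0, "dz": 0, "wx": 0, "wy": 0, "wz": 0, "hand": -0.1}, {"dx": 0, "dy": 0, "dz": 0, "wx": 0, "wy": 0, "wz": 0, "hand": -0.3}, {"dx": 0, "dy": 0, "dz": 0, "wx": 0, "wy": 0, "wz": 0, "hand": -0.3}, {"dx": 0, "dy": 0, "dz": 0, "wx": 0, "wy": 0, "wz": 0, "hand": -0.3}, {"dx": 0, "dy": 0, "dz": -0.5, "wx": 0, "wy": 0, "wz": 0, "hand": -0.3}, {"dx": 0, "dy": 0, "dz": -1.5, "wx": 0, "wy": 0, "wz": 0, "hand": -0.3}, {"dx": 0, "dy": 0, "dz": -2, "wx": 0, "wy": 0, "wz": 0, "hand": -0.3}, {"dx": 0, "dy": 0, "dz": -2, "wx": 0, "wy": 0, "wz": 0, "hand": -0.3}, {"dx": 0, "dy": 0, "dz": -2, "wx": 0, "wy": 0, "wz": 0, "hand": -0.3}, {"dx": 0, "dy": 0, "dz": -2, "wx": 0, "wy": 0, "wz": 0, "hand": -0.3}, {"dx": 0, "dy": 0, "dz": -2, "wx": 0, "wy": 0, "wz": 0, "hand": -0.3}, {"dx": 0, "dy": 0, "dz": -2, "wx": 0, "wy": 0, "wz": 0, "hand": -0.3}])

```text
t: 33.35
tcp_pos: [557.0, 17.9, 263.8]
ee_rot: [0.938, 0.346, 0.0, 0.0]
wrist_force: [0.2, 0.2, -0.6]
opening: 0.652
gripper_force: 0.0
```

Emit:
move_arm(moves=[{"dx": -1.8, "dy": 1, "dz": 0, "wx": 0, "wy": 0, "wz": 0, "hand": -0.3}, {"dx": -1.8, "dy": -1, "dz": 0, "wx": 0, "wy": 0, "wz": 0, "hand": -0.3}, {"dx": -2, "dy": -1.5, "dz": 0, "wx": 0, "wy": 0, "wz": 0, "hand": -0.3}, {"dx": -2, "dy": -1.5, "dz": 0, "wx": 0, "wy": 0, "wz": 0, "hand": -0.3}, {"dx": -2, "dy": -1.5, "dz": 0, "wx": 0, "wy": 0, "wz": 0, "hand": -0.3}, {"dx": -2, "dy": -1.5, "dz": 0, "wx": 0, "wy": 0, "wz": 0, "hand": -0.3}, {"dx": -2, "dy": -1.5, "dz": 0, "wx": 0, "wy": 0, "wz": 0, "hand": -0.3}, {"dx": 0, "dy": 0, "dz": 0, "wx": 0, "wy": 0, "wz": 0, "hand": -0.3}, {"dx": 0, "dy": 0, "dz": 0, "wx": 0, "wy": 0, "wz": 0, "hand": -0.3}])

```text
t: 34.1
tcp_pos: [404.6, -13.4, 263.0]
ee_rot: [0.938, 0.345, 0.001, 0.001]
wrist_force: [0.2, -0.6, 0.5]
opening: 0.646
gripper_force: 0.0
```

```bash
python3 - <<'E'
from h import *
go((557,18.5,122.7))
s,d=bot.snapshot("side");t,_=bot.snapshot("top");cv2.imwrite("pics/side11.png",s);cv2.imwrite("pics/top11.png",t)
print("side",blobs(red(s)),"\ntop",blobs(red(t)))
# collar height/flatness from depth on black collar
m,R,c=cam("side");P=[]
for v in range(200,216):
  for u in range(294,323):
    z=d[v,u];p=s[v,u]
    if z>0 and p.max()<70: P.append(R.T@(np.array([(u-m["cx"])/m["fx"],(v-m["cy"])/m["fy"],1])*z)+c)
P=np.array(P);P=P[(P[:,2]>95)&(P[:,2]<115)];A=np.c_[P[:,:2]-P[:,:2].mean(0),np.ones(len(P))];print("collar plane",len(P),np.linalg.lstsq(A,P[:,2],rcond=None)[0])
# weight & ring
g=cv2.cvtColor(t,cv2.COLOR_BGR2HSV);y=hsv(t,(18,70,90),(38,255,255))
for b in blobs(y,8):
    if 355<b[0][0]<435 and 225<b[0][1]<260: print("yel",b,plane("top",b[0],4).round(1))
grey=np.zeros_like(y);w=(g[...,1]<60)&(g[...,2]>90);grey[230:257,402:430]=(w*255).astype(np.uint8)[230:257,402:430]
for k in cv2.findContours(grey,cv2.RETR_EXTERNAL,cv2.CHAIN_APPROX_NONE)[0]:
    if cv2.contourArea(k)>50: e=cv2.minEnclosingCircle(k);print("weight",e,"top face@36",plane("top",e[0],36).round(1))
E
```

```text
t 34.1 tcp [404.6 -13.4 263. ] ydir -49.59 tilt z [ 2.2e-03 -5.0e-04 -1.0e+00] q6 0.64 F [ 0.2 -0.6  0.5] open 0.646 -> d cm [13.65  7.42 14.07] wz None
side [([315.8, 133.2], [313, 128, 7, 12, 72]), ([307.9, 195.6], [302, 180, 13, 33, 376]), ([383.2, 349.9], [368, 319, 32, 61, 904])] 
top [([405.1, 192.8], [388, 188, 35, 10, 283]), ([215.2, 204.6], [212, 202, 8, 6, 40]), ([308.9, 222.6], [304, 217, 11, 12, 76])]
collar plane 232 [-5.09181086e-04 -6.85785791e-03  1.06327301e+02]
yel ([387.4, 241.5], [379, 233, 17, 17, 97]) [ 508.3 -204.3    4. ]
yel ([409.3, 242.7], [404, 232, 14, 22, 69]) [ 503.5 -266.2    4. ]
yel ([365.6, 239.4], [363, 234, 8, 13, 41]) [ 515.7 -142.9    4. ]
yel ([420.7, 240.6], [416, 236, 9, 10, 21]) [ 508.7 -298.9    4. ]
yel ([373.8, 242.2], [372, 240, 4, 6, 13]) [ 507.3 -165.8    4. ]
weight ((416.6666564941406, 241.5), 9.984819412231445) top face@36 [ 505.3 -279.2   36. ]
```

The checks hold:
- Collar is flat at 106 mm.
- Weight is within about 3 mm of the ring centre.
- Cover is open, about 1.6 rad.
- Bystanders have not moved.

Handing in.

```bash
python3 -c "
from station import bot
print(bot.close_job())"
```

```text
the job is handed in; nothing more can be done
None
```

The job is done and handed in at about 34 s: the port is clear with the cover left open, the 500 g weight stands upright within about 3 mm of the large ring's centre, and the hook is back in its holder with its collar flat on the rim.

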